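Restock a first-in-first-out reagent lane and load its oldest kit into the carousel

ROBOT

A 7-joint arm with a two-finger parallel gripper is mounted at the origin on a cart in front of the work surface, level with it; the furniture and walls round the work are solid. World frame = base frame: x ahead of the robot, y to its left, z up, the work surface at z = 0. Lengths are in mm, angles in rad, forces in N, time in s.
With the tool pointing down it reaches from about 400 to 900 mm from the base axis. Payload 5.5 kg.
Tool frame: the origin (TCP) lies on the mounting face of the last link; the fingertips stand 173 mm ahead of it and the grasp point (between the pads) lies 155 mm ahead of it; x points along the fingers, y is the direction in which the jaws open and shut, and the axes are right-handed (so a half turn about x gives the same grasp; the last joint's range is limited). The gripper opens to 85 mm and grips with 20 to 120 N. Pads are 22 mm wide; open, the fingers measure 114 mm over their backs; the gripper's body (76 mm by 85 mm) begins 54 mm behind the grasp point. The pads swing forward as they close: fully open they stand 13 mm farther back than shut.
Start: joints at [-0.885, 0.501, -0.427, 1.55, 0.221, 1.138, -0.21], TCP at [266.673, 592.774, 404.71] pointing down, gripper open.
Joint ranges: [-2.88, 2.88], [-0.31, 2.03], [-1.54, 1.56], [0.2, 2.42], [-1.41, 4.55], [0.19, 2.02], [-2.57, 2.57]. Speed limits (rad/s): [2.57, 2.57, 3.14, 3.14, 3.14, 3.14, 3.14].

INTERFACE

Orientations are given as [roll, pitch, yaw] about the fixed x, y, z axes, in that order (R = Rz(yaw) Ry(pitch) Rx(roll)).
In Python, from cell import r gives the robot as it stands.
- The arm moves only by the tool move_arm, never from a script. Its arguments are lists of equal length, an entry for each row: "jaw": the opening, from -1 (shut) to 1 (fully open), so that 0 is half open; "travel": the shift along the tool's x, y, z scaled (see below), a list of three; "turn": the turn, a rotation vector about the tool's x, y, z scaled (see below), a list of three. In form: {"jaw": [jaw, ...], "travel": [[x, y, z], ...], "turn": [[rx, ry, rz], ...]}. A call has 1 to 20 rows; each row is the pose to reach, as a shift and turn from the pose commanded when the call began, along the tool's axes at that moment, turning the shorter way round; what a row does not reach only later rows make up. The controller multiplies each number of a shift by 20 cm and each number of a turn by pi rad. A row lasts 1/10 s, in which the tool goes at most 50 mm and 8.59 degrees, less where a joint would pass 70% of its speed; a pose out of reach is approached as far as the arm can. A call with a number of a shift or a turn outside -1 to 1 is refused whole. A call with a gripper value outside its range is refused whole. The fingers move at their own pace and stop on an object; "newtons" is the grip in N (left out, the last holds). Time passes only in rows, so rows that repeat a pose let the fingers close. It gives the time, the measured TCP pose, the force and the opening at its end, in the units of the state.
- r.sense(): the state, without advancing time (a new reading comes with each control period).
- r.capture(name): name is "side" or "top"; returns (picture, depth): 420x560x3 uint8, red, green, blue; 420x560 float32, mm along the optical axis (not along the pixel's ray), 0 where there is no reading.
- r.camera_model(name): a dict with "camera_matrix" (3x3 intrinsics, pixels), "position" and "orientation" of the camera in the world. Camera axes: x right, y up, looking along -z (the intrinsics and any distortion apply to the point x, -y, -z); pixel columns grow to the right and rows downward; lengths in mm; the calibration is good to about 2 mm. A picture is of the moment at which its call begins. camera_model takes no time and is no camera call.
- r.sign_off(): hands the job in, once; it reports no verdict.
The state is a dict: "time": time; "joint_positions": joint angles; "joint_velocities": joint speeds; "joint_torque": joint torques, N m; "ee_pos": TCP position; "ee_rot": TCP orientation; "wrist_force": force on the tool from outside, world axes, zero at the start; "ft_torque": the same for the moment, N m; "grip_width": finger opening in mm.
Only numpy, scipy, OpenCV 4.12 (cv2) and the standard library are available. Lean on these libraries where they do the work, as an engineer would, in place of code of your own. Each camera call takes 0.05 s, during which the arm holds its last target.

TASK

Turn the carousel's slotted clear cover until its opening is squarely over the free compartment (the one with only a black pad in it, no canister), then take the oldest reagent kit, the one at the low front end of the sloped lane, stand it upright in that compartment, let go, and turn the cover back so that its opening is over the blank deck at the lug on the housing's side (parked). Load every new kit standing on the bench into the lane behind the kits already there, set down upright on the slope at the high back end so that they slide forward into the queue. Leave the two other old kits in the lane and do not disturb the other things on the bench.

Things in the scene. Friction and masses are not known exactly. Their poses are not given: they have to be found in the camera images.
- lane: Fixed gravity lane with a slick roller bed rising 15 degrees (0.262 rad) along its own +x, away from the robot; y across. Origin: on the bench under the inner face of the front stop, mid-width. Bed height at horizontal distance x: 24 mm + 0.268 x. Bed 310 mm long on the slope, 43 mm wide inside, 60 mm outside. Side rails rise only 13 mm and the stop 18 mm off the bed; the back end is open.
- lane_front (a point): Point on the bed at the inner face of the front stop, mid-width, 24 mm above the bench. Kits lie long side along the lane, tilted with the bed, and slide down by themselves to the stop or the kit ahead: kit k (0 at the stop) then has its origin 26 + 52 k mm up the slope from here.
- lane_back (a point): Point on the bed at its open high back end, mid-width (104 mm above the bench).
- old_front: Oldest kit, first in the lane, resting on the front stop. All kits are alike: closed white plastic cartridge, 52 mm long (own x), 36 mm wide (own y), body 68 mm high, two grey 19 mm caps on top up to 76 mm, about 0.14 kg. Origin: centre of the underside, own z up. Grip it across the 36 mm width on the upper part of the body.
- old_middle: Second kit in the lane, same shape; it stays in the lane.
- old_rear: Third kit in the lane, same shape; it stays in the lane.
- new_1: New kit standing upright on the bench, same shape (may be absent).
- new_2: New kit standing upright on the bench, same shape (may be absent).
- new_3: New kit standing upright on the bench, same shape (may be absent).
- carousel: Fixed round white housing, 232 mm across, 82 mm high, origin on the bench at its axis. Four 90-degree sectors: those toward its own +y and -y are closed by fixed grey decks; toward its own -x and +x are open compartments, floor 4 mm above the bench, from the hub (radius 16 mm) to the outer wall (inside radius 112 mm). One is free, the other holds a grey canister.
- free_pad: Fixed black rubber pad, 44 mm across, on the floor of the free compartment, 72 mm from the carousel's axis. Origin: centre of its underside, 4 mm above the bench; the top is 2 mm higher and the kit stands on it (long side pointing to the axis leaves the most room).
- taken_canister: Grey round canister, 48 mm across and 72 mm high, fixed in the other compartment. Leave it.
- cover (a joint): Turn of the flat clear cover about the carousel's axis, rad, anticlockwise from above, -2.6 to 2.6. 0: opening parked toward the carousel's own +y; +1.57: over the compartment at its own -x; -1.57: at its own +x. Stays where left (about 0.06 N m friction). Top 88 mm above the bench; the one opening is an 84-degree sector edged by two grey bars, from radius 24 mm to the rim.
- cover_opening (a point): Middle of the cover's opening, 72 mm from the axis, 88 mm above the bench; it moves with the cover.
- cover_knob (a point): On the axis in the cover's grip bar, 110 mm above the bench. The bar is 14 mm thick, 44 mm long and rises from 88 to 118 mm above the bench; it is long in the direction from the axis to the middle of the opening, so grip it across its thickness.
- parked_mark (a point): Fixed point on the carousel, 72 mm from the axis toward its own +y, 88 mm above the bench: over the blank deck where the opening is parked. A grey lug, 20 mm wide, stands 14 mm out from the housing's side there.
- dropper_bottle_0: Bystander: amber dropper bottle, 34 mm across, 107 mm high, origin under its centre.
- petri_0: Bystander: petri dish, 63 mm across, lying on the balance pan.
- stopwatch: Bystander: stopwatch lying on the bench, 78 x 62 x 22 mm.
- vial_0: Bystander: glass vial, 21 mm across, 52 mm high, standing between the kits and the balance, origin under its centre.
Things that resemble listed ones, but are neither listed nor needed, are in the scene too. What is shaped like the new_1 but blue is not meant.

How it is judged (in metres and radians):
On the way, in this order (a step that is already met when the one before it is completed fails the run):
1. the cover's opening stands over the free compartment, the oldest kit still in the lane (horizontal distance between cover_opening and free_pad below 0.014 m and distance between old_front and lane_front below 0.05 m), for 0.2 s.
2. the oldest kit stands upright in the free compartment, let go (horizontal distance between old_front and free_pad below 0.035 m and height (world z) of old_front below 0.012 m and angle between old_front's own z axis and vertical below 0.1 rad and contact force between the fingers and old_front below 0.1 N), for 0.2 s.
3. the cover's opening is back over the blank deck at the parked mark (horizontal distance between cover_opening and parked_mark below 0.014 m and horizontal distance between old_front and free_pad below 0.035 m and height (world z) of old_front below 0.012 m and angle between old_front's own z axis and vertical below 0.1 rad), for 0.2 s.
At the end, for the whole second after the job is handed in: Oldest kit upright within 35 mm of the free compartment's middle; cover opening within 14 mm of the parked mark; the two other old kits slid to the lane's front; every new kit in the lane behind them (110 to 275 mm from the stop, within 12 mm of its middle), none tipped, all at rest (all of step 3 and x of old_middle in the frame of lane between 0.01 and 0.045 m and y of old_middle in the frame of lane between -0.012 and 0.012 m and angle between each of old_middle, old_rear, new_1, new_2, new_3's own z axis and vertical below 0.36 rad and linear speed of each of old_middle, old_rear, new_1, new_2, new_3 below 0.02 m/s and x of old_rear in the frame of lane between 0.06 and 0.096 m and y of old_rear in the frame of lane between -0.012 and 0.012 m and x of new_1 in the frame of lane between 0.11 and 0.275 m and y of new_1 in the frame of lane between -0.012 and 0.012 m and x of new_2 in the frame of lane between 0.11 and 0.275 m and y of new_2 in the frame of lane between -0.012 and 0.012 m and x of new_3 in the frame of lane between 0.11 and 0.275 m and y of new_3 in the frame of lane between -0.012 and 0.012 m); the robot touches nothing.
It fails at once if one of the two newer old kits is taken out of the lane (horizontal distance between any of old_middle, old_rear and lane_front above 0.16 m or z of any of old_middle, old_rear in the frame of lane above 0.12 m).
It fails at once if a bystander is disturbed (distance of any of dropper_bottle_0, petri_0, stopwatch, vial_0 from where it was at the start of the episode above 0.03 m).
Of new_1, new_2, new_3 only 2 to 3 are there at a start; the rules pass over those that are not, and their reading is None.
At some moment in a run one of new_1, new_2, new_3 may be knocked a few centimetres aside while the robot is not near it.
It also fails if it takes over 208 s, if anything falls off the work surface, if the arm or the gripper's body presses on something with over 40 N, if the wrist force passes 120 N, or if a joint passes its speed limit or range.

## Working session

There is one attempt and no reset: what is moved stays moved. The work goes in short steps, Python scripts to look and compute and a tool call to move; the robot and the scene stay as the last step left them, time stands still between calls to the robot, and variables do not carry over. Pictures are saved under pics/ and viewed, and the job is handed in when it is done.

Besides the shell and the picture viewer there is one more tool, called after "Emit:" by a JSON object that holds its "fn" and its "kwargs". move_arm: Moves the arm, as the interface text tells. Shifts and turns lie within -1 to 1; 1 stands for 20 cm of shift or pi rad of turn. Its arguments: {"type":"object","properties":{"jaw":{"type":"array","items":{"type":"number"}},"travel":{"type":"array","items":{"type":"array","items":{"type":"number","minimum":-1,"maximum":1}}},"turn":{"type":"array","items":{"type":"array","items":{"type":"number","minimum":-1,"maximum":1}}},"newtons":{"type":"number"}},"required":["jaw","travel","turn"]}

```bash
mkdir -p pics; ls; python3 - <<'E'
from cell import r
import cv2, numpy as np
print(r.sense())
for n in ("side","top"):
    p,d=r.capture(n)
    cv2.imwrite(f"pics/{n}0.png",p[:,:,::-1]); np.save(f"{n}0.npy",d); 
    m=r.camera_model(n); print(n,m, (d>0).mean(), d[d>0].min(), d.max())
E
```

```text
pics
{'time': 0.0, 'joint_positions': array([-0.88478073,  0.50187156, -0.42680441,  1.55142913,  0.22081874,
        1.13830223, -0.21029129]), 'joint_velocities': array([-0.00024076, -0.00025117,  0.00198473,  0.00124868,  0.00233782,
        0.00140175,  0.00093675]), 'joint_torque': array([ 2.86510558e-04, -5.69520342e+01, -5.81608057e+00, -2.80938721e+01,
        1.06058115e-02,  1.21381588e-02, -1.13859736e-05]), 'ee_pos': array([266.62019582, 592.42110331, 403.65400351]), 'ee_rot': array([-1.60351618,  1.56884857, -2.0262529 ]), 'wrist_force': array([0.50346781, 0.36083198, 0.2802048 ]), 'ft_torque': array([-0.03677441,  0.00740844,  0.02658674]), 'grip_width': 85.56711878893206}
side {'camera_matrix': array([[423.42228784,   0.        , 280.60346296],
       [  0.        , 423.42228784, 209.5555996 ],
       [  0.        ,   0.        ,   1.        ]]), 'position': array([ 523.17857395, 1172.64311891,  893.37588643]), 'orientation': array([ 0.87145523,  0.02016629, -3.1060363 ])} 0.9960544217687075 564.45416 3901.43
top {'camera_matrix': array([[533.78642097,   0.        , 281.76312955],
       [  0.        , 533.78642097, 204.03355992],
       [  0.        ,   0.        ,   1.        ]]), 'position': array([ 365.39501557,  193.79908379, 1448.2071242 ]), 'orientation': array([ 0.15424602,  0.01474906, -1.55651849])} 0.9958971088435374 584.5342 2481.127
```

View pics/side0.png

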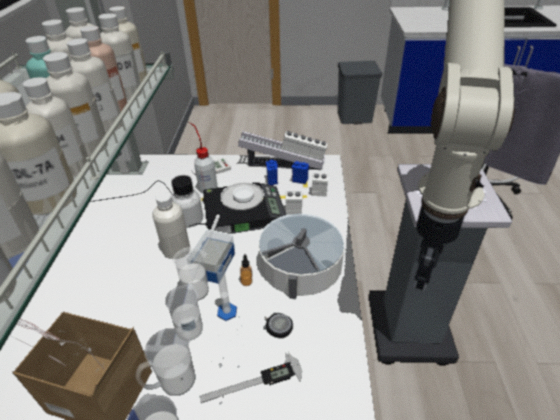

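View pics/top0.png

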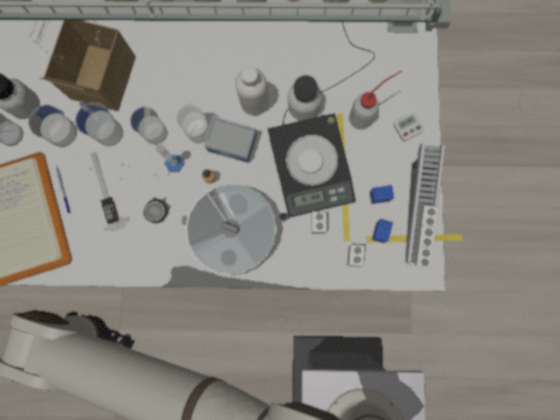

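```bash
cat > h.py <<'E'
import numpy as np, cv2
from scipy.spatial.transform import Rotation as Ro
from cell import r
def cam(n):
    m=r.camera_model(n); return m['camera_matrix'],np.array(m['position']),Ro.from_euler('xyz',m['orientation']).as_matrix()
def ray(n,uv):
    K,p,R=cam(n); uv=np.atleast_2d(uv).astype(float)
    d=np.c_[(uv[:,0]-K[0,2])/K[0,0],-(uv[:,1]-K[1,2])/K[1,1],-np.ones(len(uv))]
    return p,d@R.T
def onplane(n,uv,z):
    p,d=ray(n,uv); return p+d*((z-p[2])/d[:,2])[:,None]
def cloud(n,D):
    v,u=np.mgrid[:D.shape[0],:D.shape[1]]
    p,d=ray(n,np.c_[u.ravel(),v.ravel()])
    return (p+d*D.ravel()[:,None]).reshape(*D.shape,3)
def proj(n,X):
    K,p,R=cam(n); c=(np.atleast_2d(X)-p)@R
    return np.c_[K[0,2]+K[0,0]*c[:,0]/-c[:,2],K[1,2]-K[1,1]*c[:,1]/-c[:,2]]
def crop(img,u0,v0,u1,v1,s,fn):
    c=cv2.resize(img[v0:v1,u0:u1],None,fx=s,fy=s,interpolation=cv2.INTER_CUBIC)
    cv2.imwrite(fn,c)
E
python3 - <<'E'
from h import *
t=cv2.imread('pics/top0.png');s=cv2.imread('pics/side0.png')
crop(t,170,110,450,290,2.8,'pics/top0c.png')
crop(s,150,110,370,310,3,'pics/side0c.png')
for n in('top','side'):
    D=np.load(n+'0.npy');P=cloud(n,D);np.save(n+'P.npy',P)
    for u,v in {'top':[(319,222),(357,255),(382,194),(383,230),(430,150),(428,262),(230,228),(300,250),(200,270)],'side':[(295,200),(320,183),(300,240),(320,320)]}[n]: print(n,u,v,P[v,u].round())
E
```

```text
top 319 222 [533. 120.  69.]
top 357 255 [449.  22.  67.]
top 382 194 [608. -43.  76.]
top 383 230 [515. -46.  67.]
top 430 150 [ 747. -191.    1.]
top 428 262 [ 432. -149.  109.]
top 230 228 [510. 345. 117.]
top 300 250 [465. 167.   1.]
top 200 270 [407. 436.   4.]
side 295 200 [532. 133.  58.]
side 320 183 [450.  40.  56.]
side 300 240 [516. 367. 110.]
side 320 320 [465. 540.   2.]
```

View pics/top0c.png

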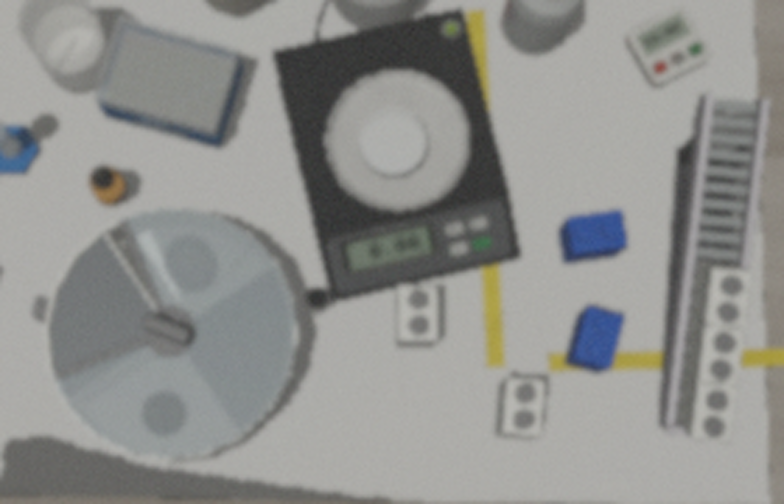

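View pics/side0c.png

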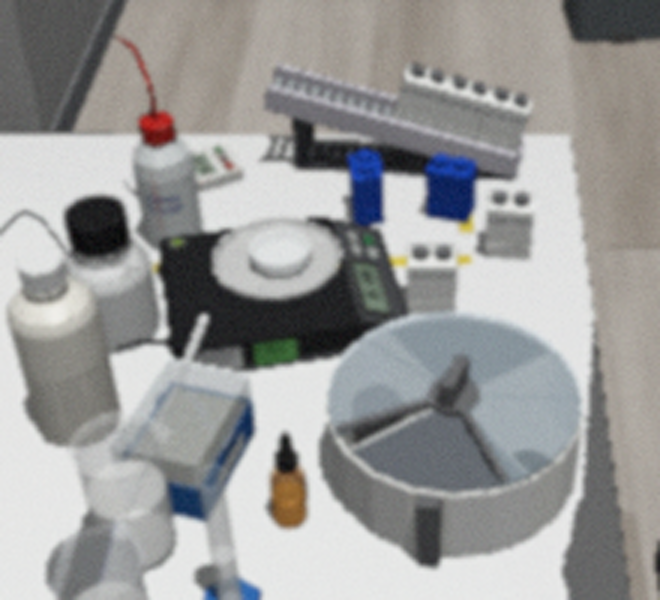

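```bash
cat >> h.py <<'E'
def refine(img,uv,rad=4):
    g=cv2.cvtColor(img,cv2.COLOR_BGR2GRAY).astype(float); out=[]
    v_,u_=np.mgrid[:g.shape[0],:g.shape[1]]
    for u,v in uv:
        for _ in range(6):
            w=(np.hypot(u_-u,v_-v)<=rad); lo,hi=g[w].min(),np.percentile(g[w],90)
            W=w*np.clip((lo+hi)/2-g+0.2*(hi-lo),0,None)
            u,v=(W*u_).sum()/W.sum(),(W*v_).sum()/W.sum()
        out.append((u,v))
    return np.array(out)
def tri(a,b):  # top px, side px
    p,d=ray('top',a);q,e=ray('side',b); out=[]
    for i in range(len(d)):
        s=np.linalg.lstsq(np.c_[d[i],-e[i]],q-p,rcond=None)[0]
        x,y=p+d[i]*s[0],q+e[i]*s[1]; out.append([*(x+y)/2,np.linalg.norm(x-y)])
    return np.array(out)
E
python3 - <<'E'
from h import *
np.set_printoptions(precision=1,suppress=True)
t=cv2.imread('pics/top0.png');s=cv2.imread('pics/side0.png')
T=[(431.4,211.8),(430,221.4),(428.9,232.5),(427.5,241.8),(426,252.9),(424.6,262.5),(319.3,216.8),(319.3,226),(357.5,250.7),(356.8,259.6)]
S=[(289.7,133.3),(296,135.3),(303.3,137),(310,139),(316.7,141.3),(324,143.3),(290,193.3),(298,193),(315,175.7),(324.3,176.3)]
T2=refine(t,T,3.5);S2=refine(s,S,3)
X=tri(T2,S2)
for a,b,c in zip(T2,S2,X): print(a,b,c)
P=np.load('topP.npy')
for a in T2: 
    u,v=a.round().astype(int); print(P[v,u].round(1), end=' ')
# depth noise on bench
print(P[255:262,300:330,2].std(),P[255:262,300:330,2].mean())
big=cv2.resize(t[205:275,300:445],None,fx=5,fy=5,interpolation=cv2.INTER_NEAREST)
for a in T2: cv2.drawMarker(big,tuple(int(k) for k in ((a-[300,205]+.5)*5)),(0,0,255),0,10)
cv2.imwrite('pics/t1.png',big)
big=cv2.resize(s[125:200,270:340],None,fx=8,fy=8,interpolation=cv2.INTER_NEAREST)
for a in S2: cv2.drawMarker(big,tuple(int(k) for k in ((a-[270,125]+.5)*8)),(0,0,255),0,10)
cv2.imwrite('pics/s1.png',big)
E
```

```text
[430.9 211.6] [288.8 132.9] [ 555.7 -153.7  132.9    1.3]
[429.6 221.1] [295.5 134.8] [ 532.5 -151.6  126.6    0.7]
[428.3 231.9] [302.8 136.8] [ 506.3 -149.4  119.5    1. ]
[427.1 241.6] [309.4 138.8] [ 482.8 -147.6  112.3    0.8]
[425.7 252.6] [316.8 141. ] [ 456.  -145.2  105.1    1.3]
[424.5 261.9] [323.2 142.8] [ 433.  -143.3   98.8    1. ]
[319.1 216.3] [289.6 194. ] [548.5 119.5  71.1   0.7]
[319.3 225.6] [297.4 194. ] [524.1 118.9  70.6   0.6]
[357.3 249.8] [316.1 175.7] [462.6  21.4  72.2   0.4]
[356.9 259.3] [323.4 176.2] [438.4  22.4  70.9   0.4]
[ 554.1 -154.   132.7] [ 532.1 -151.9  129.1] [ 504.9 -146.9  126.3] [ 481.6 -148.3  108.6] [ 454.  -144.7  109.9] [ 431.9 -142.6  106. ] [548.  120.3  78. ] [522.2 120.1  76.3] [461.4  22.9  78.5] [438.8  22.5  73.5] 140.66825709406086 14.01189652784935
```

View pics/t1.png

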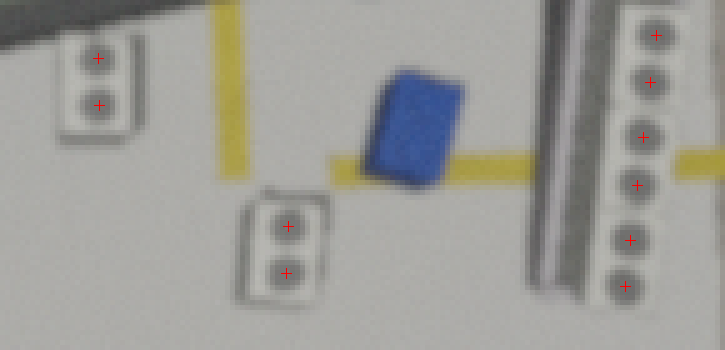

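View pics/s1.png

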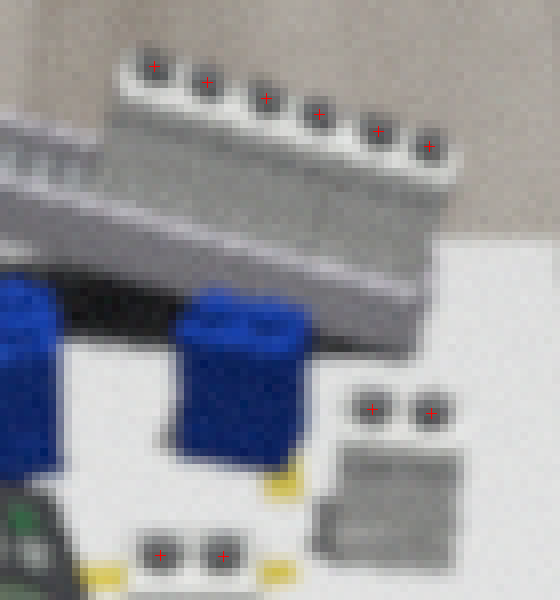

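```bash
python3 - <<'E'
from h import *
np.set_printoptions(precision=1,suppress=True,linewidth=200)
for n,f in(('top','top'),('side','side')):
    P=np.load(n+'P.npy')
    m=(abs(P[...,0]-510)<150)&(abs(P[...,1]-345)<150)
    z=P[...,2]
    v,u=np.where(m); print(n,u.min(),u.max(),v.min(),v.max())
    h=np.clip(z,0,120)/120*255
    g=cv2.applyColorMap(h.astype(np.uint8),cv2.COLORMAP_JET)
    crop(g,u.min(),v.min(),u.max(),v.max(),5,f'pics/{n}z.png')
    crop(cv2.imread(f'pics/{n}0.png'),u.min(),v.min(),u.max(),v.max(),5,f'pics/{n}car.png')
a=cv2.imread('pics/topz.png');b=cv2.imread('pics/topcar.png')
print(a.shape,cv2.imread('pics/sidez.png').shape)
cv2.imwrite('pics/topzz.png',cv2.resize(np.hstack([a,b]),None,fx=.65,fy=.65))
a=cv2.imread('pics/sidez.png');b=cv2.imread('pics/sidecar.png')
cv2.imwrite('pics/sidezz.png',cv2.resize(np.hstack([a,b]),None,fx=.6,fy=.6))
E
```

```text
top 178 290 170 288
side 245 359 212 307
(590, 560, 3) (475, 570, 3)
```

View pics/topzz.png

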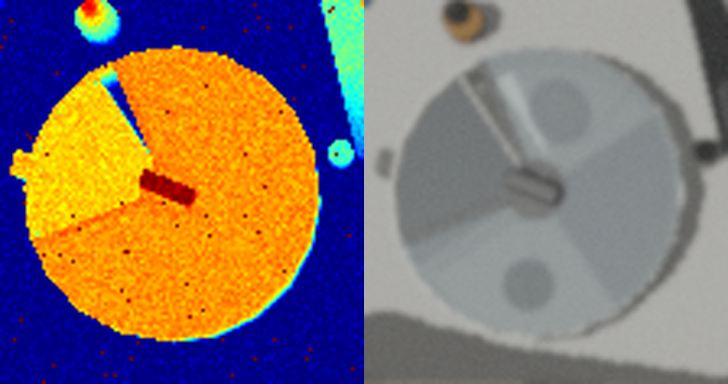

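View pics/sidezz.png

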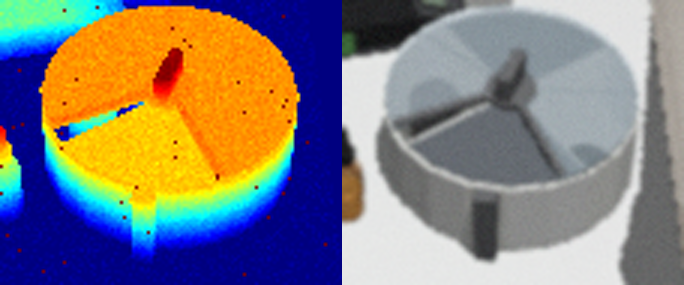

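```bash
python3 - <<'E'
from h import *
from scipy.optimize import least_squares
np.set_printoptions(precision=2,suppress=True,linewidth=200)
A={}
for n in('top','side'):
    P=np.load(n+'P.npy'); z=P[...,2]
    m=(np.hypot(P[...,0]-510,P[...,1]-345)<150)
    top=m&(z>72)&(z<97); 
    top=cv2.morphologyEx(top.astype(np.uint8),cv2.MORPH_OPEN,np.ones((3,3)))
    k,l,st,_=cv2.connectedComponentsWithStats(top); i=1+st[1:,4].argmax(); top=l==i
    c,_=cv2.findContours(top.astype(np.uint8),0,1); c=max(c,key=len)[:,0].astype(float)
    print(n,'cover z median',np.median(z[top]))
    hull=cv2.convexHull(c.astype(np.float32))[:,0]
    for zz in (88,):
        X=onplane(n,c,zz)[:,:2]
        f=least_squares(lambda p:np.hypot(X[:,0]-p[0],X[:,1]-p[1])-p[2],[510,345,116],loss='soft_l1',f_scale=1.5)
        print(n,zz,f.x,np.std(f.fun))
    bar=m&(z>105)&(z<130)&(np.hypot(P[...,0]-510,P[...,1]-345)<35)
    v,u=np.where(bar);B=onplane(n,np.c_[u,v],118)[:,:2]
    mu=B.mean(0);w,V=np.linalg.eigh(np.cov((B-mu).T));print('bar',mu,V[:,1],np.degrees(np.arctan2(*V[::-1,1])),np.sqrt(w*12),np.median(z[bar]))
P=np.load('topP.npy');z=P[...,2]
d=np.hypot(P[...,0]-510,P[...,1]-345)
m=(d>121)&(d<133)&(z>50)&(z<95)&(P[...,1]>345)
print(P[m].round().tolist())
E
```

```text
top cover z median 86.71908884280992
top 88 [510.11 347.18 114.14] 14.810848707650663
bar [511.18 348.17] [0.37 0.93] 68.38742783449379 [14.29 44.2 ] 117.1778074112309
side cover z median 87.11135848405132
side 88 [511.72 353.99 117.53] 21.291693944793764
bar [514.16 355.41] [0.31 0.95] 72.19748798121806 [16.76 52.14] 117.32544414897279
[[624.0, 385.0, 75.0], [560.0, 456.0, 77.0], [544.0, 474.0, 76.0], [543.0, 470.0, 81.0], [541.0, 473.0, 76.0], [541.0, 470.0, 82.0], [541.0, 468.0, 78.0], [541.0, 465.0, 81.0], [541.0, 462.0, 79.0], [538.0, 474.0, 83.0], [537.0, 471.0, 86.0], [538.0, 470.0, 79.0], [537.0, 465.0, 89.0], [538.0, 464.0, 85.0], [539.0, 463.0, 77.0], [535.0, 474.0, 83.0], [535.0, 471.0, 86.0], [535.0, 468.0, 87.0], [535.0, 466.0, 88.0], [532.0, 474.0, 84.0], [533.0, 473.0, 77.0], [533.0, 469.0, 82.0], [533.0, 466.0, 83.0], [533.0, 464.0, 82.0], [529.0, 476.0, 87.0], [530.0, 474.0, 83.0], [529.0, 471.0, 87.0], [530.0, 469.0, 82.0], [530.0, 466.0, 87.0], [530.0, 464.0, 80.0], [527.0, 476.0, 84.0], [527.0, 474.0, 82.0], [528.0, 472.0, 79.0], [528.0, 469.0, 79.0], [527.0, 466.0, 84.0], [528.0, 465.0, 77.0], [524.0, 475.0, 89.0], [525.0, 475.0, 77.0], [525.0, 471.0, 84.0], [525.0, 469.0, 83.0], [525.0, 467.0, 79.0], [525.0, 475.0, 62.0], [524.0, 471.0, 69.0], [523.0, 467.0, 79.0], [515.0, 467.0, 78.0], [512.0, 467.0, 78.0]]
```

```bash
python3 - <<'E'
from h import *
from scipy.optimize import least_squares
np.set_printoptions(precision=2,suppress=True,linewidth=200)
P=np.load('topP.npy'); z=P[...,2]
c0=np.array([510.5,347.5])
top=((np.hypot(P[...,0]-510,P[...,1]-345)<150)&(z>72)&(z<130)).astype(np.uint8)
top=cv2.morphologyEx(top,cv2.MORPH_OPEN,np.ones((3,3)))
c,_=cv2.findContours(top,0,1); c=max(c,key=len)[:,0].astype(float)
X=onplane('top',c,88)[:,:2]; 
for _ in range(4):
    d=np.hypot(*(X-c0).T); a=np.degrees(np.arctan2(*(X-c0).T[::-1]))
    k=(d>111)&(d<119)&(~((a>20)&(a<125))) 
    f=least_squares(lambda p:np.hypot(X[k,0]-p[0],X[k,1]-p[1])-p[2],[*c0,116],loss='soft_l1'); c0=f.x[:2]
print(f.x,f.fun.std(),k.sum())
yaw=np.radians(79.5-90)
for nm,ang in(('-x',np.pi),('+x',0)):
    dd=np.array([np.cos(ang+yaw),np.sin(ang+yaw)])*72
    for zz,w in((6,'pad'),(76,'can')):
        Y=[[*(c0+dd),zz]]
        print(nm,w,'top',proj('top',Y),'side',proj('side',Y))
t=cv2.imread('pics/top0.png');s=cv2.imread('pics/side0.png')
crop(t,180,170,290,285,7,'pics/tb.png');crop(s,245,205,355,305,7,'pics/sb.png')
E
```

```text
[511.1  347.97 114.88] 0.9248245062691162 183
-x pad top [[228.01 258.01]] side [[326.77 265.52]]
-x can top [[224.9  256.55]] side [[328.07 247.89]]
+x pad top [[239.12 206.21]] side [[276.77 258.07]]
+x can top [[236.61 202.19]] side [[276.11 240.54]]
```

View pics/tb.png

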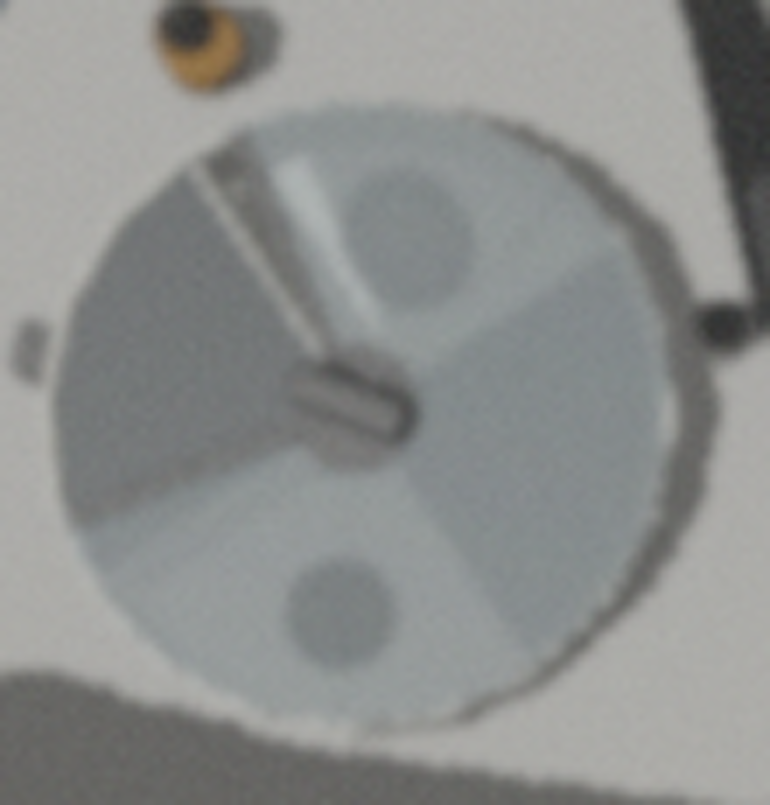

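View pics/sb.png

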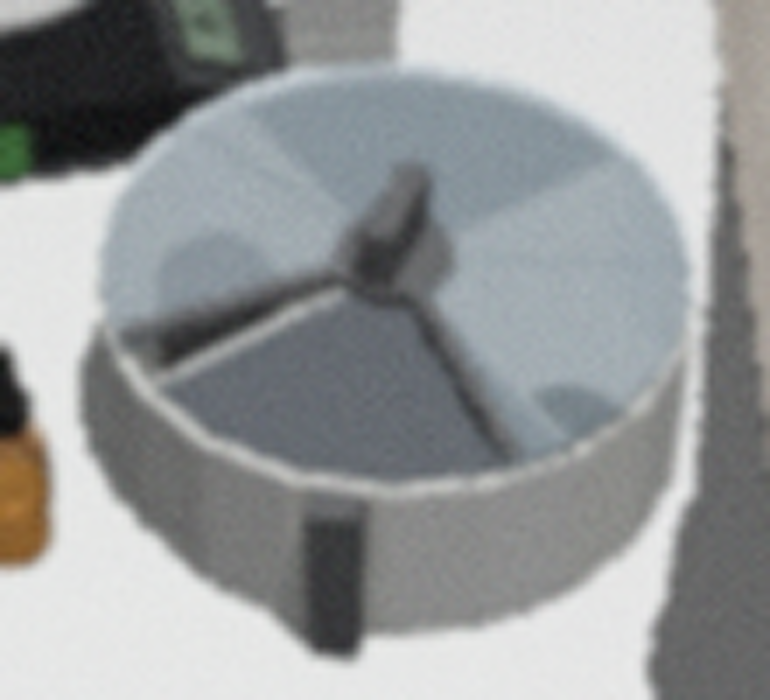

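```bash
cat >> h.py <<'E'
import json
# commanded pose book-keeping; tool x down-ish.
def load(): 
    c=json.load(open('cmd.json')); return np.array(c['p']),np.array(c['R'])
def save(p,R): json.dump({'p':list(map(float,p)),'R':np.asarray(R).tolist()},open('cmd.json','w'))
def toolR(phi,tilt=0,az=0):
    """tool y at azimuth phi (rad); tool x = down tilted: tilt>0 swings the tool tip toward azimuth az"""
    x=np.array([np.sin(tilt)*np.cos(az),np.sin(tilt)*np.sin(az),-np.cos(tilt)])
    y=np.array([np.cos(phi),np.sin(phi),0.]); y-=x*(x@y); y/=np.linalg.norm(y)
    return np.c_[x,y,np.cross(x,y)]
def plan(p,R):
    """round numbers for target TCP pose (p,R) from commanded"""
    p0,R0=load(); t=np.round(R0.T@(np.asarray(p)-p0)/200,3); w=np.round(Ro.from_matrix(R0.T@R).as_rotvec()/np.pi,4)
    n=max(np.linalg.norm(t*200)/50,np.degrees(np.linalg.norm(w*np.pi))/8.59)
    print('travel',t.tolist(),'turn',w.tolist(),'min rows %.1f'%n)
def did(t,w):
    p0,R0=load(); save(p0+R0@(np.array(t)*200),R0@Ro.from_rotvec(np.array(w)*np.pi).as_matrix())
def check():
    s=r.sense(); p,R=load(); Rm=Ro.from_euler('xyz',s['ee_rot']).as_matrix()
    print('t',round(s['time'],2),'pos',s['ee_pos'].round(1),'cmd',p.round(1),'rot err',Ro.from_matrix(R.T@Rm).as_rotvec().round(4),'F',s['wrist_force'].round(1),'w',round(s['grip_width'],1),'q',s['joint_positions'].round(2))
E
python3 - <<'E'
from h import *
np.set_printoptions(precision=3,suppress=True)
s=r.sense(); R=Ro.from_euler('xyz',s['ee_rot']).as_matrix(); print(R)
phi=np.arctan2(R[1,1],R[0,1]); print('tool y azimuth',np.degrees(phi))
save([266.673,592.774,404.71],toolR(phi)); check()
print('pad',onplane('top',[(228.9,257.6)],6),'can',onplane('top',[(238.6,204)],76),'vial',onplane('top',[(283.6,216.4)],52))
E
```

```text
[[-0.001  0.41   0.912]
 [-0.002  0.912 -0.41 ]
 [-1.    -0.002 -0.   ]]
tool y azimuth 65.77788445078048
t 0.1 pos [266.6 592.4 403.7] cmd [266.7 592.8 404.7] rot err [ 0.     0.    -0.002] F [-0.5  0.5 -0.3] w 85.6 q [-0.88  0.5  -0.43  1.55  0.22  1.14 -0.21]
pad [[441.457 358.736   6.   ]] can [[577.2   329.531  76.   ]] vial [[549.236 212.174  52.   ]]
```

```bash
python3 - <<'E'
from h import *
plan([390,470,404],toolR(np.radians(20)))
E
```

```text
travel [0.004, -0.307, 0.814] turn [0.2543, 0.0, 0.0] min rows 5.3
```

Emit:
{"fn": "move_arm", "kwargs": {"jaw": [1,1,1,1,1,1,1,1], "travel": [[0,-0.05,0.13],[0,-0.1,0.27],[0,-0.15,0.4],[0,-0.2,0.54],[0,-0.25,0.68],[0,-0.307,0.814],[0,-0.307,0.814],[0,-0.307,0.814]], "turn": [[0.0425,0,0],[0.085,0,0],[0.1275,0,0],[0.17,0,0],[0.21,0,0],[0.2543,0,0],[0.2543,0,0],[0.2543,0,0]]}}

```text
time: 0.9
ee_pos: [390.4, 469.4, 404.3]
ee_rot: [-1.125, 1.57, -2.347]
wrist_force: [-0.1, 0.7, -0.1]
grip_width: 85.3
```

```bash
python3 - <<'E'
from h import *
did([0,-.307,.814],[.2543,0,0]); check()
plan([511.2,348.2,330],toolR(np.radians(-21.6)))
E
```

```text
t 0.9 pos [390.4 469.4 404.3] cmd [389.9 470.  404.7] rot err [ 0.0007 -0.0003 -0.0007] F [-0.1  0.7 -0.1] w 85.3 q [-0.74  0.41 -0.23  1.66  0.1   1.09 -0.66]
travel [0.374, 0.361, 0.78] turn [0.2311, 0.0, 0.0] min rows 4.8
```

Emit:
{"fn": "move_arm", "kwargs": {"jaw": [1,1,1,1,1,1,1,1], "travel": [[0.06,0.06,0.13],[0.12,0.12,0.26],[0.19,0.18,0.39],[0.25,0.24,0.52],[0.31,0.3,0.65],[0.374,0.361,0.78],[0.374,0.361,0.78],[0.374,0.361,0.78]], "turn": [[0.0385,0,0],[0.077,0,0],[0.1155,0,0],[0.154,0,0],[0.1925,0,0],[0.2311,0,0],[0.2311,0,0],[0.2311,0,0]]}}

```text
time: 1.7
ee_pos: [510.5, 348.9, 329.2]
ee_rot: [-1.208, 1.569, 3.13]
wrist_force: [-0.7, 0.3, -0.7]
grip_width: 85.4
```

```bash
python3 - <<'E'
from h import *
did([.374,.361,.78],[.2311,0,0]); check()
for n in("side","top"):
    p,d=r.capture(n)
    cv2.imwrite(f"pics/{n}1.png",p[:,:,::-1])
crop(cv2.imread('pics/side1.png'),200,150,400,320,3.5,'pics/side1c.png')
plan([511.2,348.2,268],toolR(np.radians(-21.6)))
E
```

```text
t 1.7 pos [510.5 348.9 329.2] cmd [511.2 348.1 329.9] rot err [-0.0024 -0.0006 -0.0016] F [-0.7  0.3 -0.7] w 85.4 q [-0.62  0.49 -0.03  1.71  0.02  0.94 -1.03]
travel [0.31, 0.0, -0.001] turn [0.0, 0.0, 0.0] min rows 1.2
```

View pics/side1c.png

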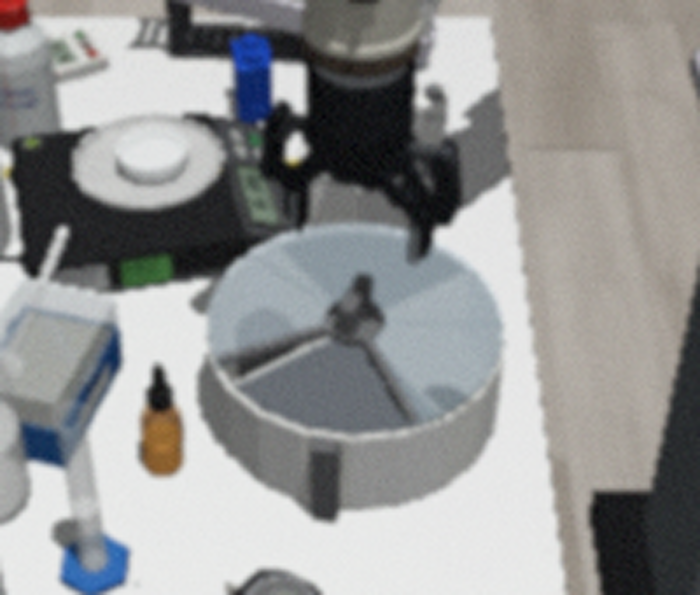

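View pics/top1.png

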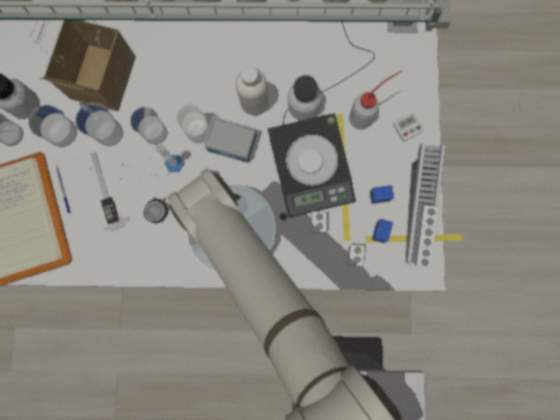

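Emit:
{"fn": "move_arm", "kwargs": {"jaw": [1,1,1,1,-1,-1,-1,-1,-1,-1,-1,-1], "travel": [[0.1,0,0],[0.2,0,0],[0.31,0,0],[0.31,0,0],[0.31,0,0],[0.31,0,0],[0.31,0,0],[0.31,0,0],[0.31,0,0],[0.31,0,0],[0.31,0,0],[0.31,0,0]], "turn": [[0,0,0],[0,0,0],[0,0,0],[0,0,0],[0,0,0],[0,0,0],[0,0,0],[0,0,0],[0,0,0],[0,0,0],[0,0,0],[0,0,0]], "newtons": 30}}

```text
time: 3.0
ee_pos: [511.5, 348.1, 268.7]
ee_rot: [2.483, 1.57, 0.535]
wrist_force: [-0.8, -1.9, 5.5]
grip_width: 13.4
```

```bash
python3 - <<'E'
from h import *
did([.31,0,0],[0,0,0]); check()
p,d=r.capture('side')
cv2.imwrite(f"pics/side2.png",p[:,:,::-1])
crop(cv2.imread('pics/side2.png'),220,180,370,310,4.5,'pics/side2c.png')
p0,_=load();plan(p0,toolR(np.radians(79.5)))
E
```

```text
t 3.0 pos [511.5 348.1 268.7] cmd [511.2 348.1 267.9] rot err [0.0003 0.0009 0.0007] F [-0.8 -1.9  5.5] w 13.4 q [-0.62  0.57 -0.03  1.75  0.02  0.83 -1.04]
travel [0.0, 0.0, 0.0] turn [-0.5616, -0.0, -0.0] min rows 11.8
```

View pics/side2c.png

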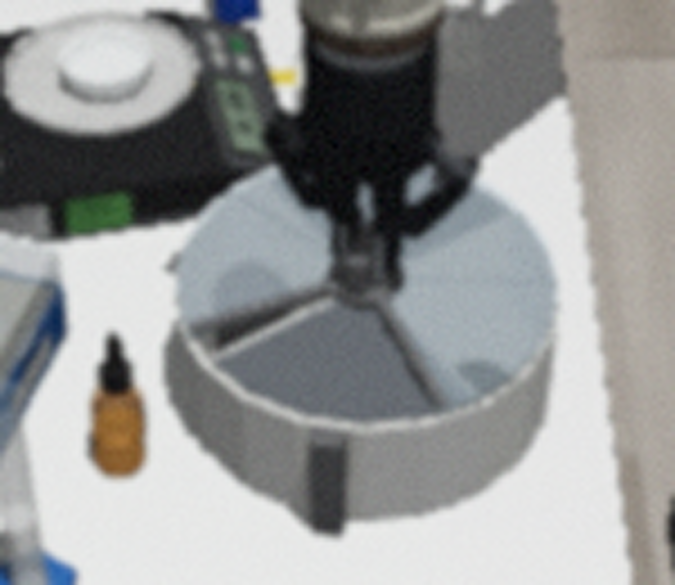

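Emit:
{"fn": "move_arm", "kwargs": {"jaw": [-1,-1,-1,-1,-1,-1,-1,-1,-1,-1,-1,-1,-1,-1,-1,-1,-1,-1,-1,-1], "travel": [[-0.01,0,0],[-0.01,0,0],[-0.01,0,0],[-0.01,0,0],[-0.01,0,0],[-0.01,0,0],[-0.01,0,0],[-0.01,0,0],[-0.01,0,0],[-0.01,0,0],[-0.01,0,0],[-0.01,0,0],[-0.01,0,0],[-0.01,0,0],[-0.01,0,0],[-0.01,0,0],[-0.01,0,0],[-0.01,0,0],[-0.01,0,0],[-0.01,0,0]], "turn": [[-0.03,0,0],[-0.06,0,0],[-0.09,0,0],[-0.12,0,0],[-0.15,0,0],[-0.18,0,0],[-0.21,0,0],[-0.24,0,0],[-0.27,0,0],[-0.3,0,0],[-0.33,0,0],[-0.36,0,0],[-0.39,0,0],[-0.42,0,0],[-0.45,0,0],[-0.48,0,0],[-0.51,0,0],[-0.54,0,0],[-0.5616,0,0],[-0.5616,0,0]]}}

```text
time: 5.05
ee_pos: [511.4, 347.9, 268.8]
ee_rot: [2.295, 1.57, 2.112]
wrist_force: [3.9, 2.1, -10.1]
grip_width: 13.3
```

```bash
python3 - <<'E'
from h import *
did([-.01,0,0],[-.5616,0,0]); check()
p,d=r.capture('side')
cv2.imwrite(f"pics/side3.png",p[:,:,::-1])
crop(cv2.imread('pics/side3.png'),220,180,370,310,4.5,'pics/side3c.png')
E
```

```text
t 5.05 pos [511.4 347.9 268.8] cmd [511.2 348.1 269.9] rot err [-0.0004  0.0005  0.0006] F [  3.9   2.1 -10.1] w 13.3 q [-0.31  0.61 -0.45  1.74  0.33  0.87  0.49]
```

View pics/side3c.png

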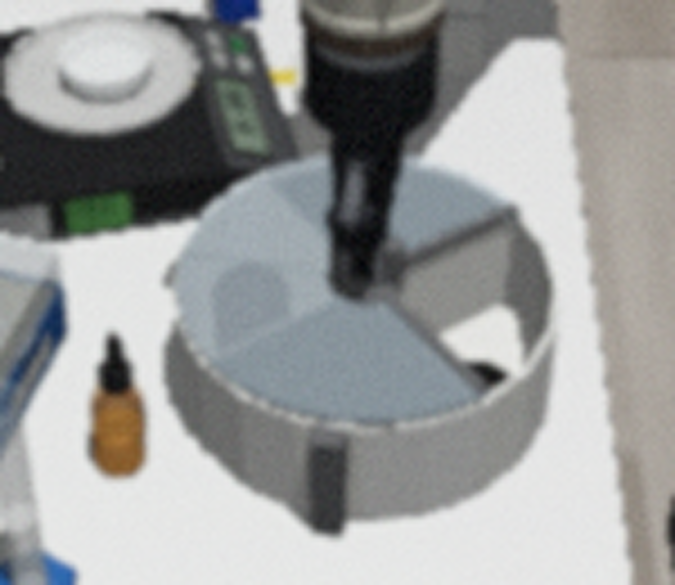

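Emit:
{"fn": "move_arm", "kwargs": {"jaw": [0.3,0.3,0.3,0.3,0.3,0.3,0.3,0.3,0.3,0.3], "travel": [[0,0,0],[0,0,0],[0,0,0],[-0.15,0,0],[-0.3,0,0],[-0.45,0,0],[-0.6,0,0],[-0.7,0,0],[-0.7,0,0],[-0.7,0,0]], "turn": [[0,0,0],[0,0,0],[0,0,0],[0,0,0],[0,0,0],[0,0,0],[0,0,0],[0,0,0],[0,0,0],[0,0,0]]}}

```text
time: 6.1
ee_pos: [511.0, 348.1, 410.3]
ee_rot: [0.367, 1.57, 0.184]
wrist_force: [-0.5, 0.2, -0.1]
grip_width: 56.0
```

```bash
cat >> h.py <<'E'
LF=np.array([438.0,-143.7,24.]); LAZ=-0.0846; TIL=0.2618
def lane_tcp(s,h=56,up=0):
    """TCP pose gripping a kit whose origin is s mm up the slope, grasp h above underside, raised up mm along bed normal"""
    ex=np.array([np.cos(LAZ),np.sin(LAZ),0]);ez=np.array([0,0,1.])
    u=ex*np.cos(TIL)+ez*np.sin(TIL); n=-ex*np.sin(TIL)+ez*np.cos(TIL)
    return LF+u*s+n*(h+155+up), toolR(LAZ+np.pi/2,TIL,LAZ)
E
python3 - <<'E'
from h import *
did([-.7,0,0],[0,0,0]); check()
p,R=lane_tcp(26,56,110); print(p)
plan([440,150,400],R)
E
```

```text
t 6.1 pos [511.  348.1 410.3] cmd [511.2 348.1 409.9] rot err [ 0.0002 -0.0009  0.0003] F [-0.5  0.2 -0.1] w 56.0 q [-0.27  0.45 -0.5   1.63  0.24  1.12  0.56]
[ 380.24028005 -138.80183647  340.79144992]
travel [0.05, -1.039, -0.169] turn [-0.0313, -0.0833, 0.0041] min rows 4.2
```

Emit:
{"fn": "move_arm", "kwargs": {"jaw": [0.5,0.5,0.5,0.5,0.5,0.5,0.5,0.5], "travel": [[0,-0.16,-0.03],[0,-0.32,-0.06],[0.01,-0.48,-0.09],[0.03,-0.64,-0.12],[0.05,-0.8,-0.15],[0.05,-0.95,-0.17],[0.05,-0.95,-0.17],[0.05,-0.95,-0.17]], "turn": [[-0.005,-0.015,0],[-0.01,-0.03,0],[-0.015,-0.045,0],[-0.02,-0.06,0],[-0.025,-0.07,0],[-0.0313,-0.0833,0.0041],[-0.0313,-0.0833,0.0041],[-0.0313,-0.0833,0.0041]]}}

```text
time: 6.9
ee_pos: [442.6, 166.8, 399.1]
ee_rot: [-0.003, 1.31, -0.089]
wrist_force: [-0.0, 0.3, -0.3]
grip_width: 64.0
```

```bash
python3 - <<'E'
from h import *
did([.05,-.95,-.17],[-.0313,-.0833,.0041]); check()
p,R=lane_tcp(26,56,110)
plan([400,0,390],R)
E
```

```text
t 6.9 pos [442.6 166.8 399.1] cmd [443.1 167.5 399.9] rot err [ 0.0015  0.0015 -0.0011] F [-0.   0.3 -0.3] w 64.0 q [-0.03  0.11 -0.46  2.08  0.28  0.76  0.81]
travel [0.011, -0.853, -0.152] turn [0.0, 0.0, 0.0] min rows 3.5
```

Emit:
{"fn": "move_arm", "kwargs": {"jaw": [0.5,0.5,0.5,0.5,0.5,0.5,0.5,0.5], "travel": [[0,-0.15,-0.03],[0,-0.3,-0.06],[0,-0.45,-0.08],[0,-0.6,-0.11],[0,-0.75,-0.13],[0.011,-0.853,-0.152],[0.011,-0.853,-0.152],[0.011,-0.853,-0.152]], "turn": [[0,0,0],[0,0,0],[0,0,0],[0,0,0],[0,0,0],[0,0,0],[0,0,0],[0,0,0]]}}

```text
time: 7.7
ee_pos: [400.6, 0.8, 389.8]
ee_rot: [0.003, 1.309, -0.082]
wrist_force: [0.0, -0.5, 1.1]
grip_width: 63.9
```

```bash
python3 - <<'E'
from h import *
did([.011,-.853,-.152],[0,0,0]); check()
p,R=lane_tcp(26,56,110); plan(p,R)
p,R=lane_tcp(26,56,60); plan(p,R)
E
```

```text
t 7.7 pos [400.6   0.8 389.8] cmd [ 4.000e+02 -1.000e-01  3.899e+02] rot err [-0.0002  0.0005  0.0008] F [ 0.  -0.5  1.1] w 63.9 q [ 0.2  -0.04 -0.28  2.25  0.05  0.67  1.37]
travel [0.227, -0.699, -0.102] turn [0.0, 0.0, 0.0] min rows 3.0
travel [0.477, -0.699, -0.102] turn [0.0, 0.0, 0.0] min rows 3.4
```

Emit:
{"fn": "move_arm", "kwargs": {"jaw": [0.5,0.5,0.5,0.5,0.5,0.5,0.5,0.5], "travel": [[0.04,-0.12,-0.02],[0.08,-0.24,-0.04],[0.12,-0.36,-0.05],[0.16,-0.48,-0.07],[0.2,-0.6,-0.09],[0.227,-0.699,-0.102],[0.227,-0.699,-0.102],[0.227,-0.699,-0.102]], "turn": [[0,0,0],[0,0,0],[0,0,0],[0,0,0],[0,0,0],[0,0,0],[0,0,0],[0,0,0]]}}

```text
time: 8.5
ee_pos: [381.3, -137.6, 340.7]
ee_rot: [0.002, 1.309, -0.081]
wrist_force: [-0.6, -0.3, -0.4]
grip_width: 64.2
```

```bash
python3 - <<'E'
from h import *
did([.227,-.699,-.102],[0,0,0]); check()
for n in("side","top"):
    p,d=r.capture(n)
    cv2.imwrite(f"pics/{n}4.png",p[:,:,::-1]); np.save(n+'4.npy',d)
crop(cv2.imread('pics/side4.png'),230,80,370,200,5,'pics/side4c.png')
crop(cv2.imread('pics/top4.png'),170,110,450,300,2.8,'pics/top4c.png')
p,R=lane_tcp(26,56,0); plan(p,R)
E
```

```text
t 8.5 pos [ 381.3 -137.6  340.7] cmd [ 380.3 -138.7  340.8] rot err [-0.0011  0.0004  0.001 ] F [-0.6 -0.3 -0.4] w 64.2 q [ 0.39  0.05 -0.08  2.3  -0.1   0.54  1.88]
travel [0.55, -0.0, -0.0] turn [0.0, 0.0, 0.0] min rows 2.2
```

View pics/side4c.png

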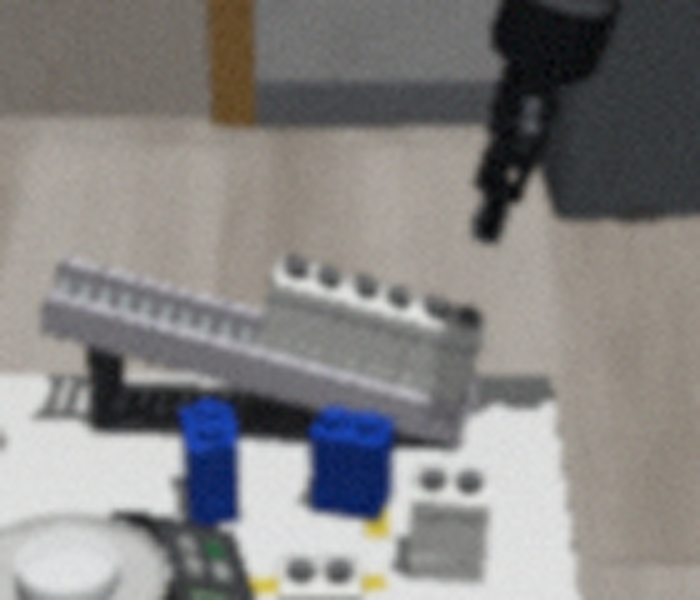

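View pics/top4c.png

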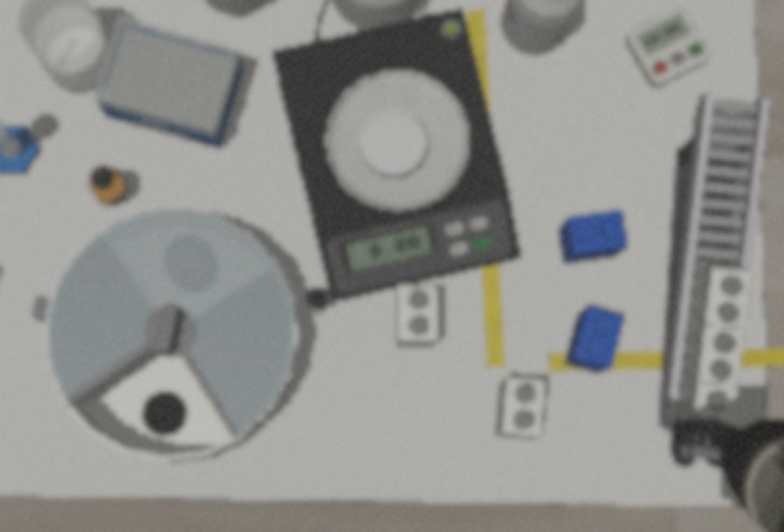

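Emit:
{"fn": "move_arm", "kwargs": {"jaw": [0.5,0.5,0.5,0.5,0.5], "travel": [[0.08,0,0],[0.16,0,0],[0.24,0,0],[0.3,0,0],[0.3,0,0]], "turn": [[0,0,0],[0,0,0],[0,0,0],[0,0,0],[0,0,0]]}}

```text
time: 9.1
ee_pos: [396.0, -138.6, 281.9]
ee_rot: [0.004, 1.311, -0.078]
wrist_force: [-0.4, 0.4, 0.5]
grip_width: 64.3
```

```bash
python3 - <<'E'
from h import *
did([.3,0,0],[0,0,0]); check()
p,d=r.capture('side')
cv2.imwrite(f"pics/side5.png",p[:,:,::-1])
crop(cv2.imread('pics/side5.png'),250,80,370,180,6,'pics/side5c.png')
p,R=lane_tcp(26,56,0); plan(p,R)
E
```

```text
t 9.1 pos [ 396.  -138.6  281.9] cmd [ 395.8 -140.   282.8] rot err [-0.0022  0.002   0.0017] F [-0.4  0.4  0.5] w 64.3 q [ 0.38  0.19 -0.09  2.32 -0.1   0.38  1.88]
travel [0.25, -0.0, -0.0] turn [0.0, 0.0, 0.0] min rows 1.0
```

View pics/side5c.png

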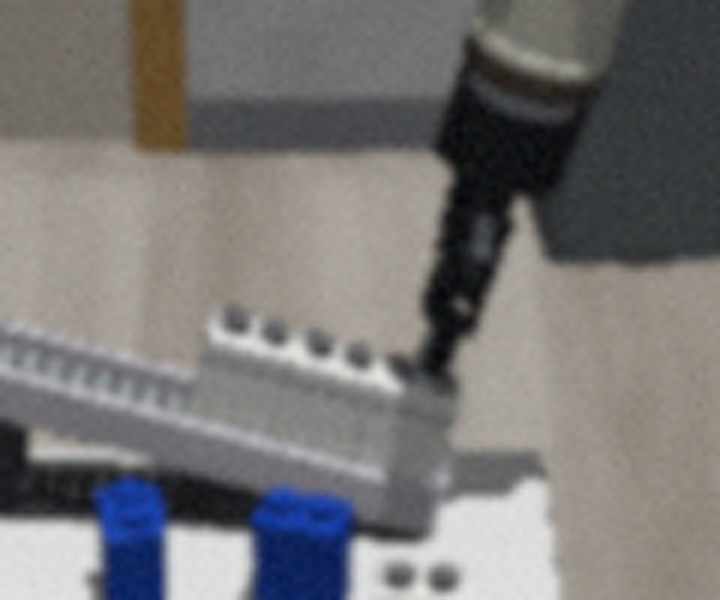

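Emit:
{"fn": "move_arm", "kwargs": {"jaw": [0.5,0.5,0.5,0.5,0.5,-1,-1,-1,-1,-1,-1,-1], "travel": [[0.08,0,0],[0.16,0,0],[0.24,0,0],[0.24,0,0],[0.24,0,0],[0.24,0,0],[0.24,0,0],[0.24,0,0],[0.24,0,0],[0.24,0,0],[0.24,0,0],[0.24,0,0]], "turn": [[0,0,0],[0,0,0],[0,0,0],[0,0,0],[0,0,0],[0,0,0],[0,0,0],[0,0,0],[0,0,0],[0,0,0],[0,0,0],[0,0,0]], "newtons": 35}}

```text
time: 10.35
ee_pos: [408.4, -141.2, 237.5]
ee_rot: [-0.002, 1.307, -0.086]
wrist_force: [-1.3, 1.2, 5.3]
grip_width: 35.4
```

```bash
python3 - <<'E'
from h import *
did([.24,0,0],[0,0,0]); check()
p,d=r.capture('side')
cv2.imwrite(f"pics/side6.png",p[:,:,::-1])
crop(cv2.imread('pics/side6.png'),250,80,370,180,6,'pics/side6c.png')
E
```

```text
t 10.35 pos [ 408.4 -141.2  237.5] cmd [ 408.1 -141.1  236.5] rot err [ 0.     -0.0017 -0.0004] F [-1.3  1.2  5.3] w 35.4 q [ 0.37  0.31 -0.09  2.32 -0.1   0.25  1.88]
```

View pics/side6c.png

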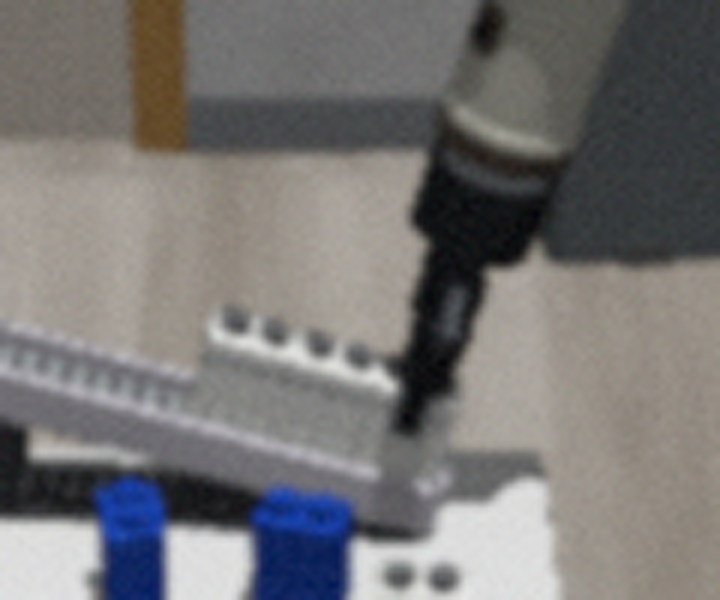

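Emit:
{"fn": "move_arm", "kwargs": {"jaw": [-1,-1,-1,-1,-1,-1,-1,-1,-1,-1], "travel": [[-0.05,0,0],[-0.15,0,0],[-0.3,0,0],[-0.47,0,0],[-0.64,0,0],[-0.64,0,0],[-0.64,0,0],[-0.64,0,0],[-0.64,0,0],[-0.64,0,0]], "turn": [[0,0,0],[0,0,0],[0,0,0],[0,0,0],[0,0,0],[0,0,0],[0,0,0],[0,0,0],[0,0,0],[0,0,0]]}}

```text
time: 11.4
ee_pos: [374.8, -138.1, 359.0]
ee_rot: [0.003, 1.311, -0.082]
wrist_force: [0.3, -0.6, -2.6]
grip_width: 35.5
```

```bash
python3 - <<'E'
from h import *
did([-.64,0,0],[0,0,0]); check()
for n in('side','top'):
    p,d=r.capture(n)
    cv2.imwrite(f"pics/{n}7.png",p[:,:,::-1]); np.save(n+'7.npy',d)
crop(cv2.imread('pics/side7.png'),230,80,370,200,5,'pics/side7c.png')
t=cv2.imread('pics/top7.png');print('pad',refine(t,[(228.6,257.1)],10), onplane('top',refine(t,[(228.6,257.1)],10),6))
E
```

```text
t 11.4 pos [ 374.8 -138.1  359. ] cmd [ 375.1 -138.3  360.1] rot err [0.0001 0.0026 0.0008] F [ 0.3 -0.6 -2.6] w 35.5 q [ 0.39  0.01 -0.08  2.29 -0.1   0.59  1.88]
pad [[228.34488207 257.25120991]] [[442.3736183  360.26332402   6.        ]]
```

View pics/side7c.png

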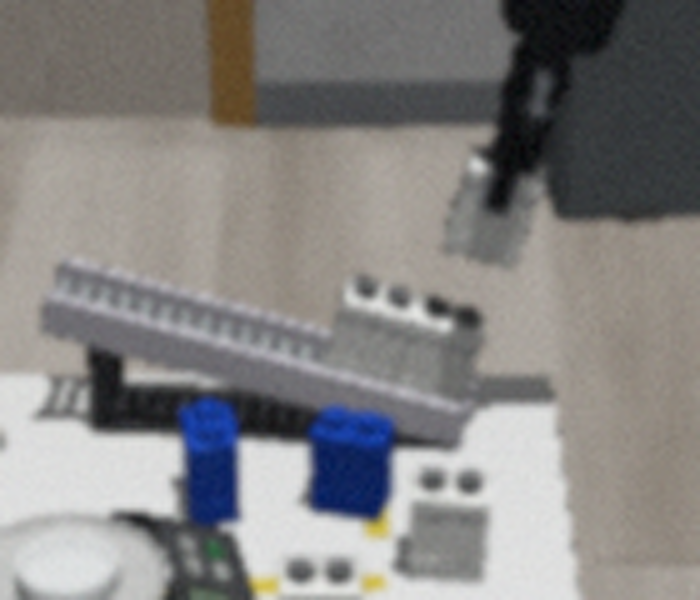

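View pics/top7.png

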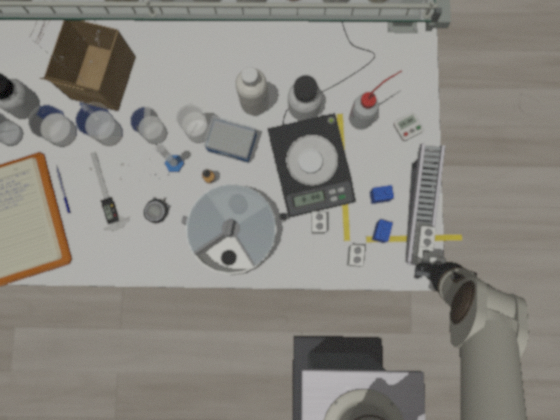

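```bash
python3 - <<'E'
from h import *
p,R=load(); plan([405,30,395],R)
E
```

```text
travel [-0.148, 0.851, 0.12] turn [0.0, 0.0, 0.0] min rows 3.5
```

Emit:
{"fn": "move_arm", "kwargs": {"jaw": [-1,-1,-1,-1,-1,-1,-1,-1,-1], "travel": [[-0.02,0.1,0.01],[-0.04,0.22,0.03],[-0.06,0.36,0.05],[-0.09,0.5,0.07],[-0.11,0.63,0.09],[-0.13,0.75,0.11],[-0.148,0.851,0.12],[-0.148,0.851,0.12],[-0.148,0.851,0.12]], "turn": [[0,0,0],[0,0,0],[0,0,0],[0,0,0],[0,0,0],[0,0,0],[0,0,0],[0,0,0],[0,0,0]]}}

```text
time: 12.4
ee_pos: [404.8, 30.1, 394.5]
ee_rot: [-0.001, 1.31, -0.084]
wrist_force: [0.1, -0.8, -1.8]
grip_width: 35.7
```

```bash
python3 - <<'E'
from h import *
did([-.148,.851,.12],[0,0,0]); check()
plan([445,200,400],toolR(np.radians(79.5)))
E
```

```text
t 12.4 pos [404.8  30.1 394.5] cmd [404.9  30.  394.9] rot err [-0.0011  0.001   0.0001] F [ 0.1 -0.8 -1.8] w 35.7 q [ 0.18 -0.04 -0.34  2.24  0.08  0.69  1.27]
travel [0.008, 0.864, 0.13] turn [0.0313, 0.0833, -0.0041] min rows 3.5
```

Emit:
{"fn": "move_arm", "kwargs": {"jaw": [-1,-1,-1,-1,-1,-1,-1,-1,-1], "travel": [[0,0.1,0.01],[0,0.22,0.03],[0,0.36,0.05],[0,0.5,0.07],[0,0.63,0.09],[0,0.75,0.11],[0.008,0.864,0.13],[0.008,0.864,0.13],[0.008,0.864,0.13]], "turn": [[0.004,0.01,0],[0.008,0.02,0],[0.012,0.033,0],[0.018,0.047,0],[0.022,0.06,0],[0.027,0.073,0],[0.0313,0.0833,-0.0041],[0.0313,0.0833,-0.0041],[0.0313,0.0833,-0.0041]]}}

```text
time: 13.3
ee_pos: [445.2, 199.1, 399.2]
ee_rot: [-2.564, 1.569, -2.747]
wrist_force: [0.6, 0.9, -1.6]
grip_width: 35.4
```

```bash
python3 - <<'E'
from h import *
did([.008,.864,.13],[.0313,.0833,-.0041]); check()
plan([441.3,360.6,340],toolR(np.radians(79.5)))
E
```

```text
t 13.3 pos [445.2 199.1 399.2] cmd [445.  200.  400.1] rot err [ 0.0004  0.0013 -0.0008] F [ 0.6  0.9 -1.6] w 35.4 q [-0.04  0.22 -0.49  1.95  0.12  1.    0.8 ]
travel [0.3, 0.786, -0.164] turn [-0.0, 0.0, -0.0] min rows 3.4
```

Emit:
{"fn": "move_arm", "kwargs": {"jaw": [-1,-1,-1,-1,-1,-1,-1,-1,-1,-1], "travel": [[0.03,0.1,-0.02],[0.06,0.22,-0.04],[0.1,0.35,-0.07],[0.15,0.48,-0.1],[0.2,0.6,-0.12],[0.25,0.7,-0.15],[0.3,0.786,-0.164],[0.3,0.786,-0.164],[0.3,0.786,-0.164],[0.3,0.786,-0.164]], "turn": [[0,0,0],[0,0,0],[0,0,0],[0,0,0],[0,0,0],[0,0,0],[0,0,0],[0,0,0],[0,0,0],[0,0,0]]}}

```text
time: 14.3
ee_pos: [442.1, 358.7, 340.3]
ee_rot: [-0.914, 1.569, -1.1]
wrist_force: [0.4, -0.2, -1.9]
grip_width: 35.3
```

```bash
python3 - <<'E'
from h import *
did([.3,.786,-.164],[0,0,0]); check()
for n in('side','top'):
    p,d=r.capture(n)
    cv2.imwrite(f"pics/{n}8.png",p[:,:,::-1])
crop(cv2.imread('pics/side8.png'),240,150,380,310,4,'pics/side8c.png')
crop(cv2.imread('pics/top8.png'),170,150,310,300,4,'pics/top8c.png')
plan([441.3,360.6,221],toolR(np.radians(79.5)))
E
```

```text
t 14.3 pos [442.1 358.7 340.3] cmd [441.4 360.6 340.1] rot err [ 0.0022 -0.0008 -0.0011] F [ 0.4 -0.2 -1.9] w 35.3 q [-0.33  0.45 -0.51  1.81  0.26  0.95  0.43]
travel [0.595, 0.0, -0.0] turn [-0.0, 0.0, -0.0] min rows 2.4
```

View pics/side8c.png

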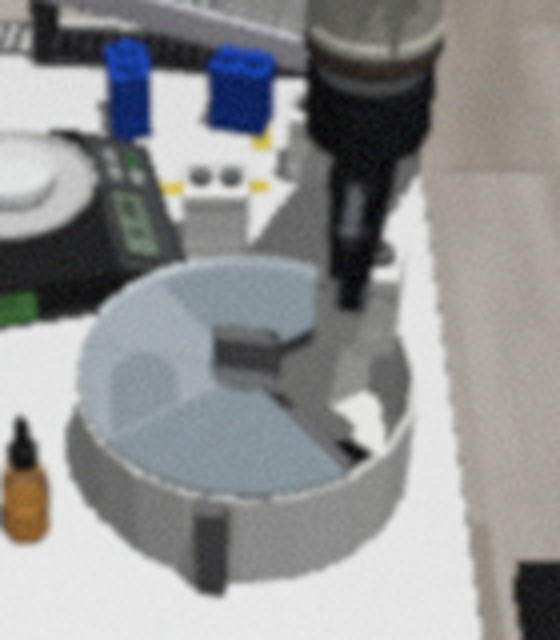

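View pics/top8c.png

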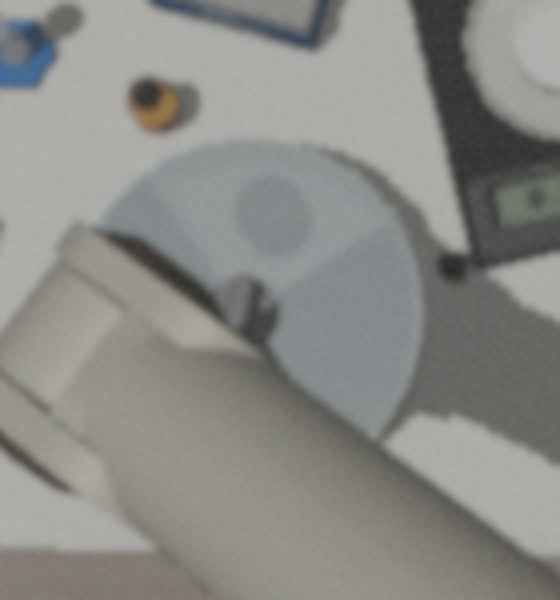

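Emit:
{"fn": "move_arm", "kwargs": {"jaw": [-1,-1,-1,-1,-1,-1,-1,-1,-1,-1,-1], "travel": [[0.05,0,0.01],[0.13,0,0.01],[0.21,0,0.01],[0.29,0,0.01],[0.37,0,0.01],[0.44,0,0.01],[0.5,0,0.01],[0.55,0,0.01],[0.58,0,0.01],[0.595,0,0.01],[0.595,0,0.01]], "turn": [[0,0,0],[0,0,0],[0,0,0],[0,0,0],[0,0,0],[0,0,0],[0,0,0],[0,0,0],[0,0,0],[0,0,0],[0,0,0]]}}

```text
time: 15.5
ee_pos: [443.3, 360.3, 220.9]
ee_rot: [-2.785, 1.571, -2.968]
wrist_force: [-0.8, 0.0, -1.5]
grip_width: 35.1
```

```bash
python3 - <<'E'
from h import *
did([.595,0,.01],[0,0,0]); check()
for n in('side',):
    p,d=r.capture(n)
    cv2.imwrite(f"pics/{n}9.png",p[:,:,::-1])
crop(cv2.imread('pics/side9.png'),240,180,370,310,5,'pics/side9c.png')
E
```

```text
t 15.5 pos [443.3 360.3 220.9] cmd [443.3 360.2 221.1] rot err [ 0.      0.0001 -0.    ] F [-0.8  0.  -1.5] w 35.1 q [-0.39  0.62 -0.44  1.87  0.37  0.73  0.35]
```

View pics/side9c.png

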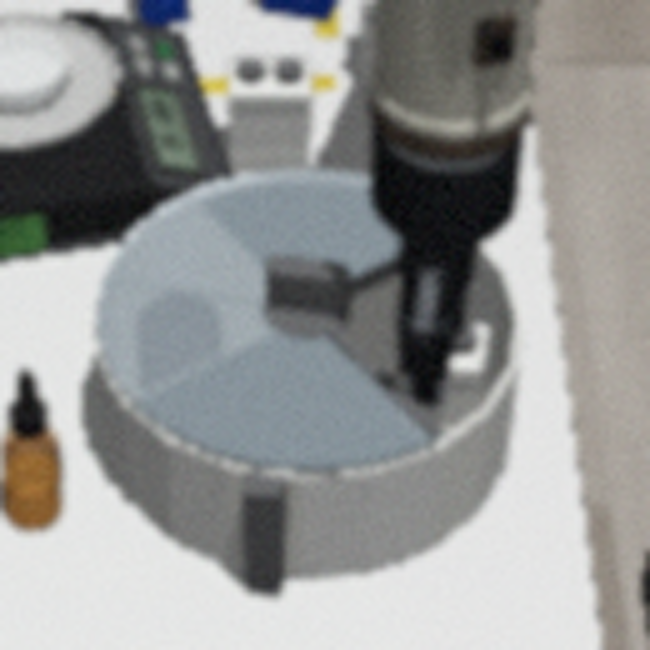

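Emit:
{"fn": "move_arm", "kwargs": {"jaw": [-1,-1,-1], "travel": [[0.01,0,0],[0.015,0,0],[0.015,0,0]], "turn": [[0,0,0],[0,0,0],[0,0,0]]}}

```text
time: 15.85
ee_pos: [443.7, 360.6, 219.5]
ee_rot: [0.614, 1.569, 0.43]
wrist_force: [-1.4, -1.9, 6.6]
grip_width: 35.3
```

```bash
python3 - <<'E'
from h import *
did([.015,0,0],[0,0,0]); check()
E
```

```text
t 15.85 pos [443.7 360.6 219.5] cmd [443.3 360.2 218.1] rot err [ 0.0001 -0.0015  0.001 ] F [-1.4 -1.9  6.6] w 35.3 q [-0.39  0.62 -0.44  1.87  0.38  0.73  0.35]
```

Standing on the pad (contact at TCP z ≈ 219.5, as expected). Release and rise.

Emit:
{"fn": "move_arm", "kwargs": {"jaw": [0.25,0.25,0.25,0.25,0.25,0.25,0.25,0.25,0.25,0.25,0.25,0.25,0.25], "travel": [[0,0,0],[0,0,0],[0,0,0],[0,0,0],[0,0,0],[-0.05,0,0],[-0.15,0,0],[-0.3,0,0],[-0.45,0,0],[-0.6,0,0],[-0.6,0,0],[-0.6,0,0],[-0.6,0,0]], "turn": [[0,0,0],[0,0,0],[0,0,0],[0,0,0],[0,0,0],[0,0,0],[0,0,0],[0,0,0],[0,0,0],[0,0,0],[0,0,0],[0,0,0],[0,0,0]]}}

```text
time: 17.15
ee_pos: [443.0, 359.7, 337.4]
ee_rot: [-2.191, 1.569, -2.375]
wrist_force: [-0.6, -0.4, 0.1]
grip_width: 53.2
```

```bash
python3 - <<'E'
from h import *
did([-.6,0,0],[0,0,0]); check()
for n in('side',):
    p,d=r.capture(n)
    cv2.imwrite(f"pics/{n}10.png",p[:,:,::-1])
crop(cv2.imread('pics/side10.png'),240,180,370,310,5,'pics/side10c.png')
plan([511.2,348.1,345],toolR(np.radians(79.5)))
E
```

```text
t 17.15 pos [443.  359.7 337.4] cmd [443.3 360.2 338.1] rot err [ 0.0001  0.0009 -0.0012] F [-0.6 -0.4  0.1] w 53.2 q [-0.33  0.45 -0.51  1.81  0.27  0.95  0.43]
travel [-0.035, 0.002, 0.345] turn [-0.0, 0.0, -0.0] min rows 1.4
```

View pics/side10c.png

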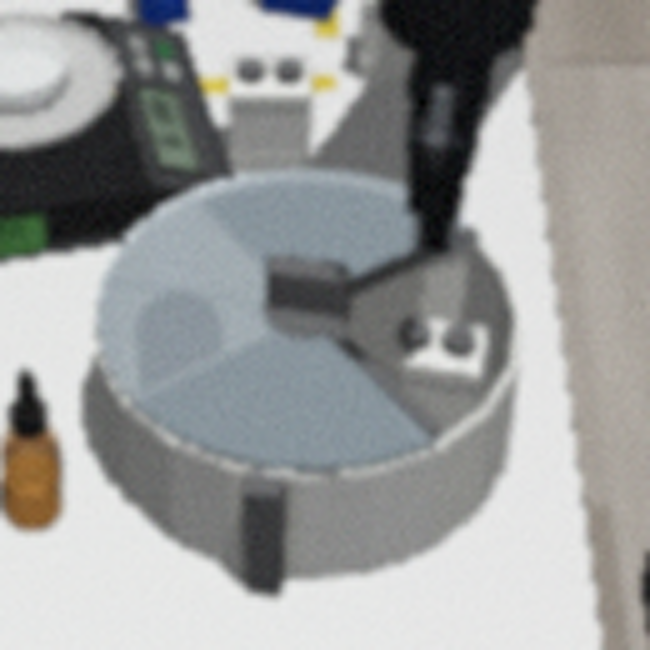

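Emit:
{"fn": "move_arm", "kwargs": {"jaw": [0.25,0.25,0.25,0.25,0.25,0.25,0.25,0.25,0.25,-1,-1,-1,-1,-1,-1,-1], "travel": [[-0.035,0,0.1],[-0.035,0,0.2],[-0.035,0.002,0.3],[-0.035,0.002,0.345],[-0.035,0.002,0.345],[0.1,0.002,0.345],[0.22,0.002,0.345],[0.34,0.002,0.345],[0.34,0.002,0.345],[0.34,0.002,0.345],[0.34,0.002,0.345],[0.34,0.002,0.345],[0.34,0.002,0.345],[0.34,0.002,0.345],[0.34,0.002,0.345],[0.34,0.002,0.345]], "turn": [[0,0,0],[0,0,0],[0,0,0],[0,0,0],[0,0,0],[0,0,0],[0,0,0],[0,0,0],[0,0,0],[0,0,0],[0,0,0],[0,0,0],[0,0,0],[0,0,0],[0,0,0],[0,0,0]], "newtons": 30}}

```text
time: 18.8
ee_pos: [511.4, 348.0, 271.8]
ee_rot: [0.223, 1.57, 0.039]
wrist_force: [-2.5, -2.2, 7.2]
grip_width: 13.6
```

```bash
python3 - <<'E'
from h import *
did([.34,.002,.345],[0,0,0]); check()
E
```

```text
t 18.8 pos [511.4 348.  271.8] cmd [511.3 348.  270.1] rot err [ 0.0003 -0.0012  0.0003] F [-2.5 -2.2  7.2] w 13.6 q [-0.31  0.61 -0.45  1.73  0.33  0.88  0.48]
```

Emit:
{"fn": "move_arm", "kwargs": {"jaw": [-1,-1,-1,-1,-1,-1,-1,-1,-1,-1,-1,-1,-1,-1,-1,-1,-1,-1,-1,-1], "travel": [[0,0,0],[0,0,0],[0,0,0],[0,0,0],[0,0,0],[0,0,0],[0,0,0],[0,0,0],[0,0,0],[0,0,0],[0,0,0],[0,0,0],[0,0,0],[0,0,0],[0,0,0],[0,0,0],[0,0,0],[0,0,0],[0,0,0],[0,0,0]], "turn": [[0.03,0,0],[0.06,0,0],[0.09,0,0],[0.12,0,0],[0.15,0,0],[0.18,0,0],[0.21,0,0],[0.24,0,0],[0.27,0,0],[0.3,0,0],[0.33,0,0],[0.36,0,0],[0.39,0,0],[0.42,0,0],[0.45,0,0],[0.48,0,0],[0.5,0,0],[0.5,0,0],[0.5,0,0],[0.5,0,0]]}}

```text
time: 20.8
ee_pos: [511.5, 348.0, 271.8]
ee_rot: [2.217, 1.57, 0.462]
wrist_force: [-2.4, -2.5, 5.5]
grip_width: 13.0
```

Emit:
{"fn": "move_arm", "kwargs": {"jaw": [0.3,0.3,0.3,0.3,0.3,0.3,0.3,0.3,0.3,0.3], "travel": [[0,0,0],[0,0,0],[0,0,0],[-0.15,0,0],[-0.3,0,0],[-0.45,0,0],[-0.6,0,0],[-0.7,0,0],[-0.7,0,0],[-0.7,0,0]], "turn": [[0,0,0],[0,0,0],[0,0,0],[0,0,0],[0,0,0],[0,0,0],[0,0,0],[0,0,0],[0,0,0],[0,0,0]]}}

```text
time: 21.8
ee_pos: [511.2, 348.1, 410.1]
ee_rot: [2.536, 1.57, 0.782]
wrist_force: [-0.2, -0.6, 0.1]
grip_width: 55.5
```

```bash
python3 - <<'E'
from h import *
did([0,0,0],[.5,0,0]);did([-.7,0,0],[0,0,0]); check()
for n in('side','top'):
    p,d=r.capture(n)
    cv2.imwrite(f"pics/{n}11.png",p[:,:,::-1])
crop(cv2.imread('pics/side11.png'),220,150,370,310,4,'pics/side11c.png')
plan([440,170,400],toolR(np.radians(80)))
E
```

```text
t 21.8 pos [511.2 348.1 410.1] cmd [511.3 348.  410.1] rot err [-0.0001  0.0005  0.0004] F [-0.2 -0.6  0.1] w 55.5 q [-0.57  0.41 -0.09  1.64  0.04  1.1  -0.86]
travel [0.05, -0.188, 0.94] turn [-0.5028, 0.0, 0.0] min rows 10.5
```

View pics/side11c.png

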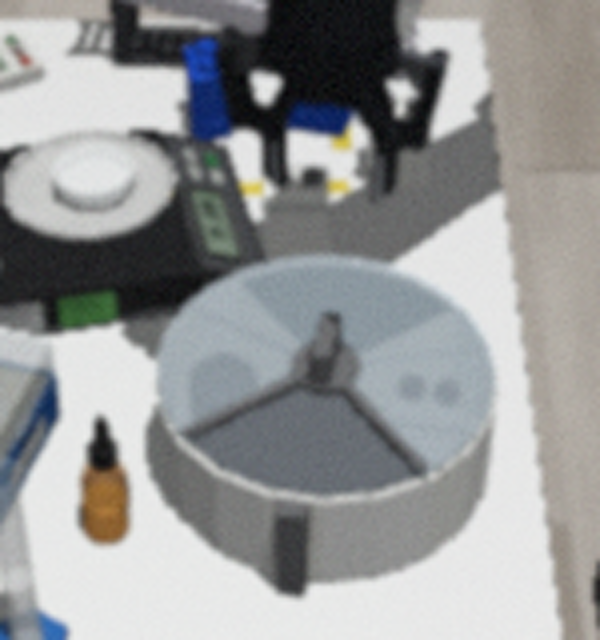

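View pics/top11.png

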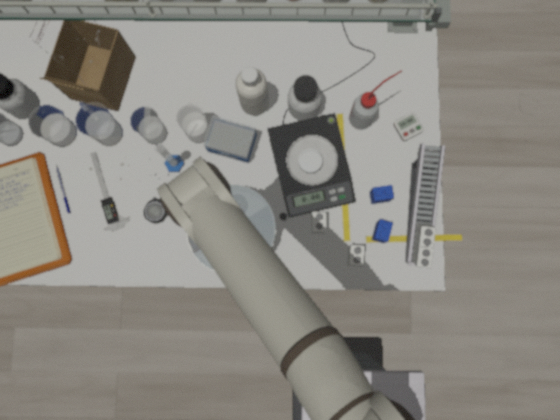

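```bash
python3 - <<'E'
from h import *
np.set_printoptions(precision=1,suppress=True)
t=cv2.imread('pics/top11.png')
T=[(319.1,216.3),(319.3,225.6),(357.3,249.8),(356.9,259.3),(429,232),(427,241.6),(425.7,252.6),(424.5,261.9)]
T2=refine(t,T,3.5); print(T2); print(onplane('top',T2[:4],76))
crop(t,290,190,445,275,5,'pics/top11c.png')
E
```

```text
[[317.4 218.4]
 [318.6 225.9]
 [357.3 249.8]
 [355.6 260.4]
 [428.2 232. ]
 [426.9 241.6]
 [425.9 252.6]
 [424.5 261.9]]
[[541.9 124.3  76. ]
 [522.5 121.1  76. ]
 [462.1  21.7  76. ]
 [434.9  26.4  76. ]]
```

View pics/top11c.png

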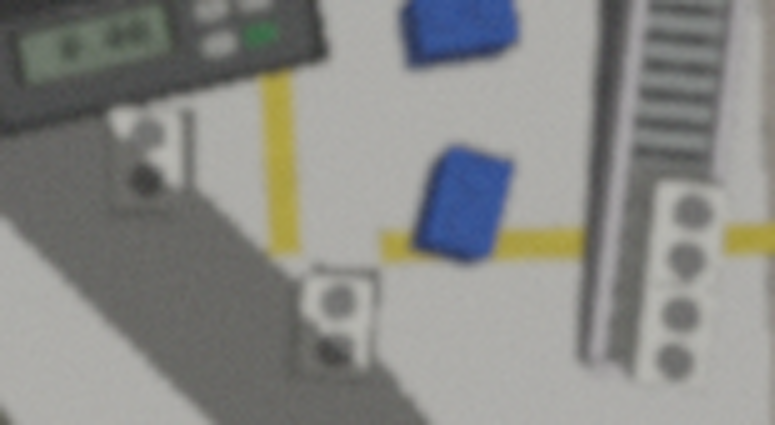

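Emit:
{"fn": "move_arm", "kwargs": {"jaw": [0.4,0.4,0.4,0.4,0.4,0.4,0.4,0.4,0.4,0.4,0.4,0.4,0.4,0.4], "travel": [[0,-0.01,0.06],[0,-0.03,0.14],[0,-0.04,0.22],[0,-0.06,0.3],[0,-0.08,0.38],[0,-0.1,0.46],[0,-0.11,0.54],[0,-0.13,0.62],[0.02,-0.14,0.7],[0.04,-0.16,0.78],[0.05,-0.17,0.86],[0.05,-0.188,0.94],[0.05,-0.188,0.94],[0.05,-0.188,0.94]], "turn": [[-0.03,0,0],[-0.07,0,0],[-0.115,0,0],[-0.16,0,0],[-0.205,0,0],[-0.25,0,0],[-0.295,0,0],[-0.34,0,0],[-0.385,0,0],[-0.43,0,0],[-0.47,0,0],[-0.5028,0,0],[-0.5028,0,0],[-0.5028,0,0]]}}

```text
time: 23.3
ee_pos: [439.9, 170.0, 399.4]
ee_rot: [-2.947, 1.57, -3.125]
wrist_force: [0.2, -0.1, 1.1]
grip_width: 59.6
```

```bash
python3 - <<'E'
from h import *
did([.05,-.188,.94],[-.5028,0,0]); check()
plan([450.5,21.9,330],toolR(np.radians(87.6)))
E
```

```text
t 23.3 pos [439.9 170.  399.4] cmd [440.  170.  400.1] rot err [ 0.0032  0.001  -0.0002] F [ 0.2 -0.1  1.1] w 59.6 q [-0.16  0.17 -0.29  1.99  0.06  0.99  0.91]
travel [0.35, -0.72, 0.18] turn [-0.0422, 0.0, -0.0] min rows 3.3
```

Emit:
{"fn": "move_arm", "kwargs": {"jaw": [0.4,0.4,0.4,0.4,0.4,0.4,0.4,0.4], "travel": [[0.05,-0.12,0.03],[0.11,-0.24,0.06],[0.17,-0.36,0.09],[0.23,-0.48,0.12],[0.29,-0.6,0.15],[0.35,-0.72,0.18],[0.35,-0.72,0.18],[0.35,-0.72,0.18]], "turn": [[-0.007,0,0],[-0.014,0,0],[-0.021,0,0],[-0.028,0,0],[-0.035,0,0],[-0.0422,0,0],[-0.0422,0,0],[-0.0422,0,0]]}}

```text
time: 24.1
ee_pos: [450.8, 22.6, 329.7]
ee_rot: [2.508, 1.57, 2.464]
wrist_force: [0.6, 1.1, 0.8]
grip_width: 59.7
```

```bash
python3 - <<'E'
from h import *
did([.35,-.72,.18],[-.0422,0,0]); check()
np.set_printoptions(precision=1,suppress=True)
for n in('side','top'):
    p,d=r.capture(n)
    cv2.imwrite(f"pics/{n}12.png",p[:,:,::-1])
s=cv2.imread('pics/side12.png')
S=refine(s,[(289.6,194),(297.4,194),(316.1,175.7),(323.4,176.2)],3);print(S,onplane('side',S,72))
crop(s,220,100,370,220,5,'pics/side12c.png')
E
```

```text
t 24.1 pos [450.8  22.6 329.7] cmd [450.5  22.  330.1] rot err [0.0019 0.0008 0.0006] F [0.6 1.1 0.8] w 59.7 q [ 0.06  0.23 -0.19  2.11  0.06  0.81  1.36]
[[289.6 193.9]
 [297.3 194. ]
 [315.  175.4]
 [323.5 175.1]] [[548.7 120.3  72. ]
 [524.4 120.5  72. ]
 [466.2  19.7  72. ]
 [438.1  17.5  72. ]]
```

View pics/side12c.png

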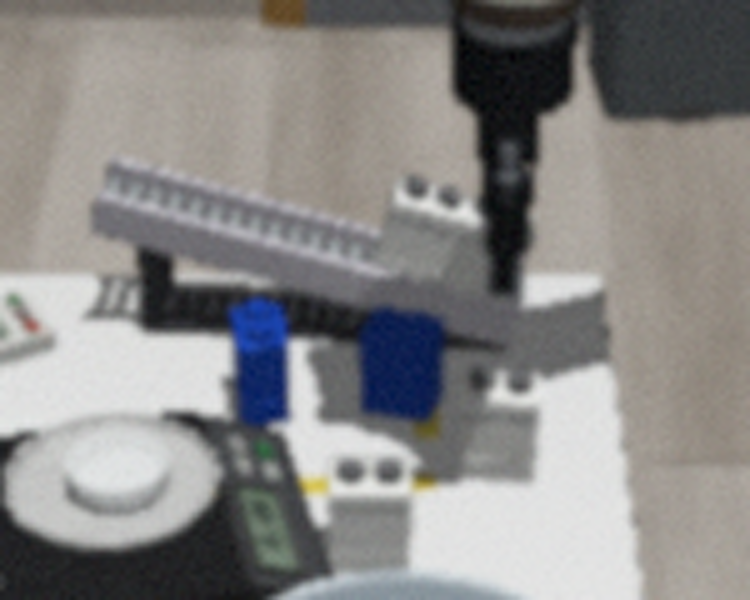

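View pics/top12.png

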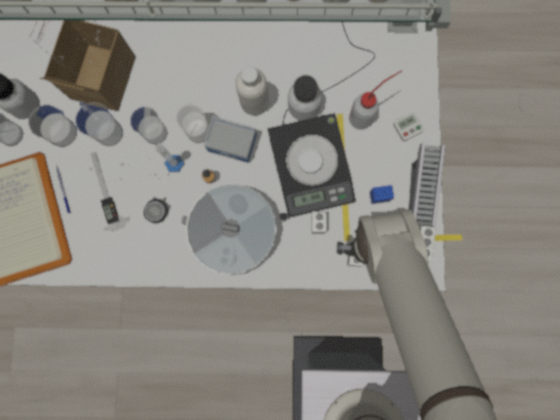

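Emit:
{"fn": "move_arm", "kwargs": {"jaw": [0.4,0.4,0.4,0.4,0.4,0.4,-1,-1,-1,-1,-1,-1,-1,-1], "travel": [[0.1,0,0],[0.25,0,0],[0.4,0,0],[0.52,0,0],[0.59,0,0],[0.59,0,0],[0.59,0,0],[0.59,0,0],[0.59,0,0],[0.59,0,0],[0.59,0,0],[0.59,0,0],[0.59,0,0],[0.59,0,0]], "turn": [[0,0,0],[0,0,0],[0,0,0],[0,0,0],[0,0,0],[0,0,0],[0,0,0],[0,0,0],[0,0,0],[0,0,0],[0,0,0],[0,0,0],[0,0,0],[0,0,0]], "newtons": 35}}

```text
time: 25.6
ee_pos: [451.2, 22.3, 213.1]
ee_rot: [0.262, 1.568, 0.22]
wrist_force: [0.0, 1.3, 6.2]
grip_width: 35.9
```

```bash
python3 - <<'E'
from h import *
did([.59,0,0],[0,0,0]); check()
p,d=r.capture('side')
cv2.imwrite(f"pics/side13.png",p[:,:,::-1])
crop(cv2.imread('pics/side13.png'),240,100,370,220,5,'pics/side13c.png')
E
```

```text
t 25.6 pos [451.2  22.3 213.1] cmd [450.5  22.  212.1] rot err [ 0.     -0.0023  0.0006] F [0.  1.3 6.2] w 35.9 q [ 0.02  0.44 -0.16  2.17  0.13  0.53  1.3 ]
```

View pics/side13c.png

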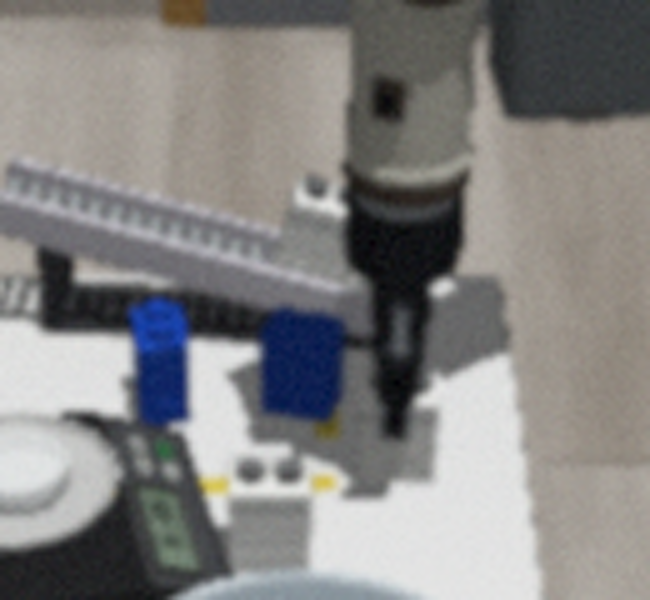

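Emit:
{"fn": "move_arm", "kwargs": {"jaw": [-1,-1,-1,-1,-1,-1,-1,-1], "travel": [[-0.05,0,0],[-0.18,0,0],[-0.34,0,0],[-0.5,0,0],[-0.66,0,0],[-0.8,0,0],[-0.9,0,0],[-0.9,0,0]], "turn": [[0,0,0],[0,0,0],[0,0,0],[0,0,0],[0,0,0],[0,0,0],[0,0,0],[0,0,0]]}}

```text
time: 26.45
ee_pos: [451.1, 21.8, 395.2]
ee_rot: [0.03, 1.565, -0.012]
wrist_force: [1.7, -0.6, -1.2]
grip_width: 35.9
```

```bash
python3 - <<'E'
from h import *
did([-.9,0,0],[0,0,0]); check()
p,R=lane_tcp(155,57,100); print(p); plan(p,R)
E
```

```text
t 26.45 pos [451.1  21.8 395.2] cmd [450.5  22.  392.1] rot err [ 0.0005 -0.0058  0.0002] F [ 1.7 -0.6 -1.2] w 35.9 q [ 0.08  0.13 -0.2   2.05  0.03  0.96  1.39]
[ 506.72009607 -149.52762986  365.48585201]
travel [0.133, -0.845, 0.317] turn [0.0135, -0.0833, -0.0018] min rows 3.6
```

Emit:
{"fn": "move_arm", "kwargs": {"jaw": [-1,-1,-1,-1,-1,-1,-1,-1,-1,-1], "travel": [[0,-0.08,0.03],[0,-0.2,0.07],[0.02,-0.33,0.12],[0.04,-0.46,0.17],[0.07,-0.59,0.22],[0.1,-0.72,0.27],[0.133,-0.845,0.317],[0.133,-0.845,0.317],[0.133,-0.845,0.317],[0.133,-0.845,0.317]], "turn": [[0.001,-0.008,0],[0.003,-0.02,0],[0.005,-0.033,0],[0.007,-0.046,0],[0.009,-0.059,0],[0.011,-0.072,0],[0.0135,-0.0833,-0.0018],[0.0135,-0.0833,-0.0018],[0.0135,-0.0833,-0.0018],[0.0135,-0.0833,-0.0018]]}}

```text
time: 27.45
ee_pos: [506.2, -148.5, 364.7]
ee_rot: [0.003, 1.311, -0.081]
wrist_force: [-0.0, 0.8, -2.2]
grip_width: 36.0
```

```bash
python3 - <<'E'
from h import *
did([.133,-.845,.317],[.0135,-.0833,-.0018]); check()
for n in('side','top'):
    p,d=r.capture(n)
    cv2.imwrite(f"pics/{n}14.png",p[:,:,::-1])
crop(cv2.imread('pics/side14.png'),220,60,360,190,5,'pics/side14c.png')
crop(cv2.imread('pics/top14.png'),300,120,470,280,4,'pics/top14c.png')
p,R=lane_tcp(155,57,2); print(p); plan(p,R)
E
```

```text
t 27.45 pos [ 506.2 -148.5  364.7] cmd [ 506.7 -149.5  365.5] rot err [-0.001   0.0022  0.0011] F [-0.   0.8 -2.2] w 36.0 q [ 0.32  0.23 -0.08  2.02 -0.04  0.64  1.76]
[ 531.9937063  -151.67089295  270.82513657]
travel [0.49, 0.0, 0.0] turn [-0.0, -0.0, 0.0] min rows 2.0
```

View pics/side14c.png

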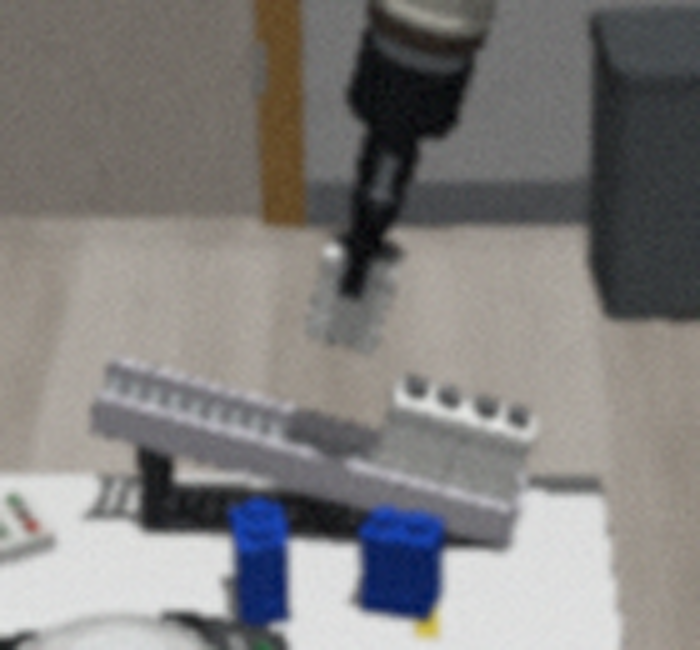

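View pics/top14c.png

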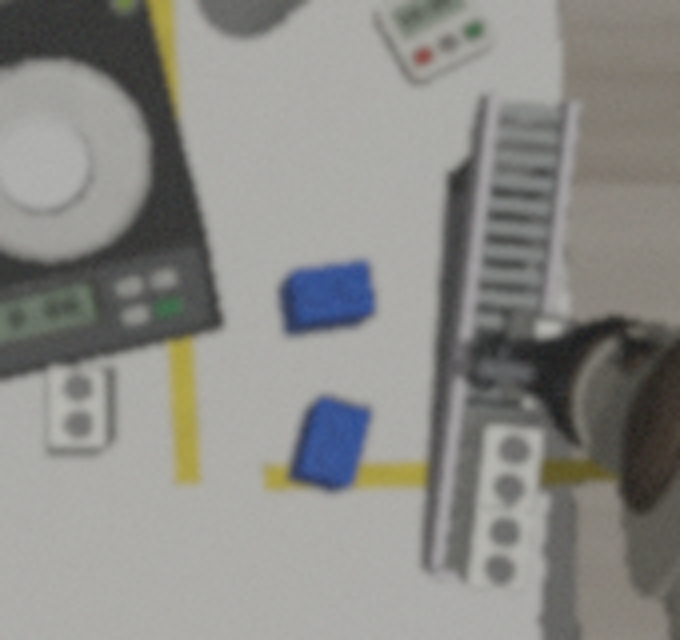

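```bash
python3 - <<'E'
from h import *
np.set_printoptions(precision=0,suppress=True,linewidth=220)
t=cv2.imread('pics/top14.png')
g=cv2.cvtColor(t,cv2.COLOR_BGR2GRAY).astype(int)
for v in (150,156,162,168,174,180,186): print(v,g[v-1:v+2,414:450].mean(0))
crop(t,400,135,460,210,8,'pics/lane.png')
E
```

```text
150 [171. 171. 167. 157. 133. 108. 107. 132. 155. 158. 138. 121. 114. 116. 117. 122. 123. 124. 122. 119. 117. 117. 116. 115. 113. 109. 108. 127. 152. 155. 138. 126. 124. 124. 124. 124.]
156 [171. 168. 159. 134. 107. 101. 124. 152. 156. 144. 124. 115. 112. 112. 112. 111. 109. 109. 108. 110. 110. 110. 111. 114. 111. 108. 120. 147. 155. 146. 133. 128. 128. 127. 128. 128.]
162 [ 95.  73.  66.  76.  91. 117. 146. 158. 150. 131. 116. 111. 112. 114. 114. 113. 111. 109. 106. 100.  95.  94.  96. 101. 102. 116. 142. 156. 151. 137. 124. 122. 120. 121. 120. 122.]
168 [ 62.  66.  73.  87. 109. 139. 156. 153. 130. 103.  92.  90.  89.  92.  95.  95.  93.  90.  88.  91.  96. 101. 107. 105. 110. 133. 155. 157. 148. 139. 135. 135. 135. 135. 134. 135.]
174 [ 71.  69.  83. 102. 128. 151. 153. 135. 108.  98.  91.  91.  91.  89.  91.  91.  92.  94.  99. 103. 106. 106. 104. 103. 124. 149. 155. 146. 136. 137. 137. 135. 135. 137. 136. 137.]
180 [ 67.  79.  93. 120. 147. 155. 142. 118. 101.  95.  93.  91.  91.  93.  91.  91.  92.  95. 100. 105. 106. 102. 102. 118. 145. 156. 151. 141. 138. 136. 137. 138. 138. 139. 138. 138.]
186 [ 76.  88. 113. 143. 156. 151. 132. 113. 103.  98.  95.  93.  91.  92.  92.  92.  95. 107. 117. 116. 107. 102. 114. 139. 157. 160. 155. 142. 134. 133. 133. 135. 135. 134. 134. 133.]
```

View pics/lane.png

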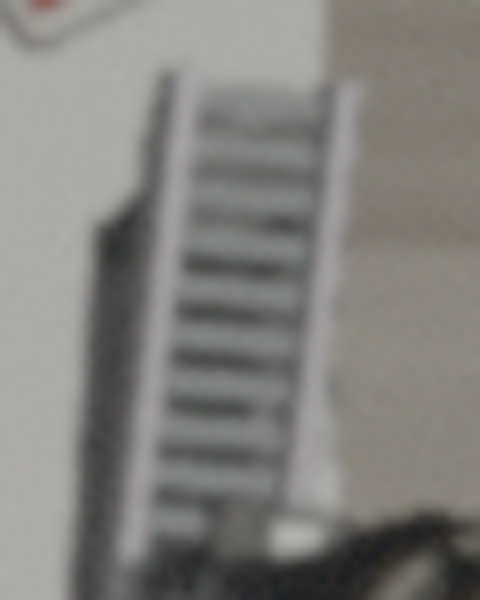

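```bash
python3 - <<'E'
from h import *
np.set_printoptions(precision=1,suppress=True,linewidth=220)
ex=np.array([np.cos(LAZ),np.sin(LAZ)])
for v,l,rr in((150,422.7,442.6),(156,421.9,442.0),(162,421.0,441.2),(168,420.3,440.8),(174,419.5,440.0),(180,418.8,439.3),(186,418.1,438.6)):
    z=100
    for _ in range(4):
        X=onplane('top',[(l,v),(rr,v)],z); m=X.mean(0)[:2]; d=(m-LF[:2])@ex; z=24+.268*d+12.5
    lat=(m-LF[:2])@np.array([-ex[1],ex[0]])
    print(v,X[:,:2].ravel(),np.linalg.norm(X[0]-X[1]).round(1),'z',round(z,1),'d',d.round(1),'lateral of mid vs my axis',lat.round(2))
E
```

```text
150 [ 717.4 -142.9  718.  -193.7] 50.8 z 111.8 d 280.8 lateral of mid vs my axis -0.92
156 [ 702.6 -141.5  703.2 -192.9] 51.4 z 107.8 d 265.9 lateral of mid vs my axis -1.01
162 [ 687.8 -139.8  688.3 -191.5] 51.7 z 103.8 d 251.0 lateral of mid vs my axis -0.71
168 [ 672.9 -138.6  673.5 -191.1] 52.5 z 99.8 d 236.1 lateral of mid vs my axis -1.18
174 [ 658.  -137.1  658.5 -189.7] 52.6 z 95.8 d 221.1 lateral of mid vs my axis -1.01
180 [ 643.  -135.9  643.6 -188.5] 52.7 z 91.7 d 206.1 lateral of mid vs my axis -1.1
186 [ 628.  -134.7  628.6 -187.4] 52.7 z 87.7 d 191.1 lateral of mid vs my axis -1.19
```

Emit:
{"fn": "move_arm", "kwargs": {"jaw": [-1,-1,-1,-1,-1,-1,-1,-1,-1], "travel": [[0.06,-0.005,0],[0.14,-0.005,0],[0.22,-0.005,0],[0.3,-0.005,0],[0.37,-0.005,0],[0.43,-0.005,0],[0.475,-0.005,0],[0.49,-0.005,0],[0.49,-0.005,0]], "turn": [[0,0,0],[0,0,0],[0,0,0],[0,0,0],[0,0,0],[0,0,0],[0,0,0],[0,0,0],[0,0,0]]}}

```text
time: 28.45
ee_pos: [532.2, -152.8, 270.9]
ee_rot: [-0.001, 1.309, -0.085]
wrist_force: [-0.8, -0.5, -1.2]
grip_width: 35.6
```

```bash
python3 - <<'E'
from h import *
did([.49,-.005,0],[0,0,0]); check()
p,d=r.capture('side')
cv2.imwrite(f"pics/side15.png",p[:,:,::-1])
crop(cv2.imread('pics/side15.png'),230,90,350,190,6,'pics/side15c.png')
E
```

```text
t 28.45 pos [ 532.2 -152.8  270.9] cmd [ 531.9 -152.7  270.8] rot err [ 0.0001 -0.0005 -0.0001] F [-0.8 -0.5 -1.2] w 35.6 q [ 0.3   0.41 -0.07  2.03 -0.03  0.44  1.75]
```

View pics/side15c.png

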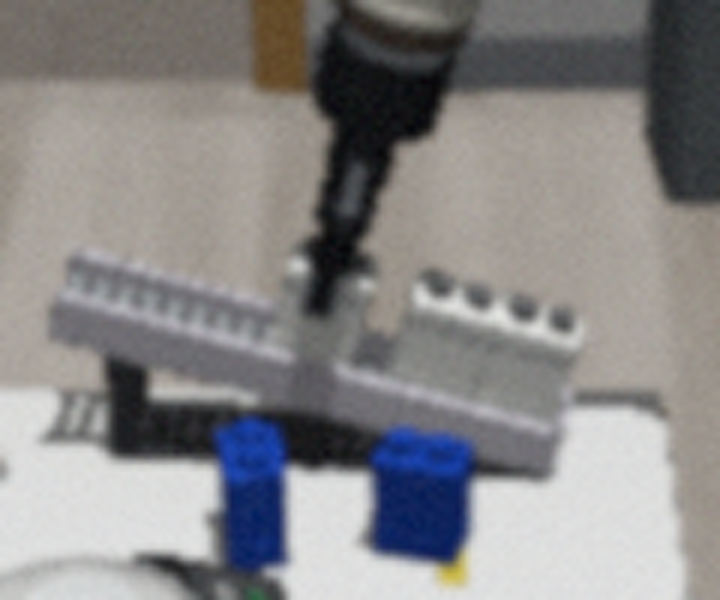

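Inside the rails, tilted with the bed, no contact yet. Lowering 3 mm and checking.

Emit:
{"fn": "move_arm", "kwargs": {"jaw": [-1,-1,-1], "travel": [[0.008,0,0],[0.015,0,0],[0.015,0,0]], "turn": [[0,0,0],[0,0,0],[0,0,0]]}}

```text
time: 28.8
ee_pos: [533.4, -153.1, 270.5]
ee_rot: [-0.003, 1.305, -0.088]
wrist_force: [-7.5, 0.4, 15.7]
grip_width: 35.6
```

Emit:
{"fn": "move_arm", "kwargs": {"jaw": [0.3,0.3,0.3,0.3,0.3,0.3,0.3,0.3,0.3,0.3,0.3,0.3,0.3], "travel": [[-0.005,0,0],[-0.005,0,0],[-0.005,0,0],[-0.005,0,0],[-0.005,0,0],[-0.1,0,0],[-0.25,0,0],[-0.4,0,0],[-0.55,0,0],[-0.65,0,0],[-0.65,0,0],[-0.65,0,0],[-0.65,0,0]], "turn": [[0,0,0],[0,0,0],[0,0,0],[0,0,0],[0,0,0],[0,0,0],[0,0,0],[0,0,0],[0,0,0],[0,0,0],[0,0,0],[0,0,0],[0,0,0]]}}

```text
time: 30.1
ee_pos: [498.8, -149.7, 392.2]
ee_rot: [0.001, 1.311, -0.083]
wrist_force: [0.4, -0.8, -0.3]
grip_width: 55.6
```

```bash
python3 - <<'E'
from h import *
np.set_printoptions(precision=1,suppress=True)
did([.015,0,0],[0,0,0]);did([-.65,0,0],[0,0,0]); check()
for n in('side','top'):
    p,d=r.capture(n)
    cv2.imwrite(f"pics/{n}16.png",p[:,:,::-1])
s,t=cv2.imread('pics/side16.png'),cv2.imread('pics/top16.png')
crop(s,230,90,350,210,5,'pics/side16c.png')
crop(t,290,120,470,280,4,'pics/top16c.png')
T=refine(t,[(319.1,216.3),(319.3,225.6)],3.5);S=refine(s,[(289.6,194),(297.4,194)],3);print(T,S,tri(T,S))
plan([480,10,390],toolR(np.radians(90)))
E
```

```text
t 30.1 pos [ 498.8 -149.7  392.2] cmd [ 499.1 -149.9  393.5] rot err [0. 0. 0.] F [ 0.4 -0.8 -0.3] w 55.6 q [ 0.3  0.2 -0.1  2.  -0.   0.7  1.8]
[[319.2 216.3]
 [319.4 225.7]] [[289.6 193.9]
 [297.3 194. ]] [[548.4 119.4  71.1   0.6]
 [524.1 118.8  70.5   0.7]]
travel [-0.025, 0.789, -0.162] turn [-0.0268, 0.0833, 0.0035] min rows 3.2
```

View pics/side16c.png

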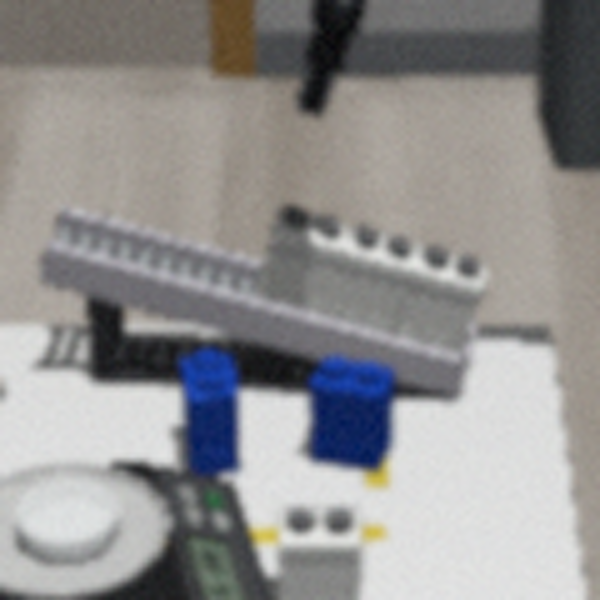

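View pics/top16c.png

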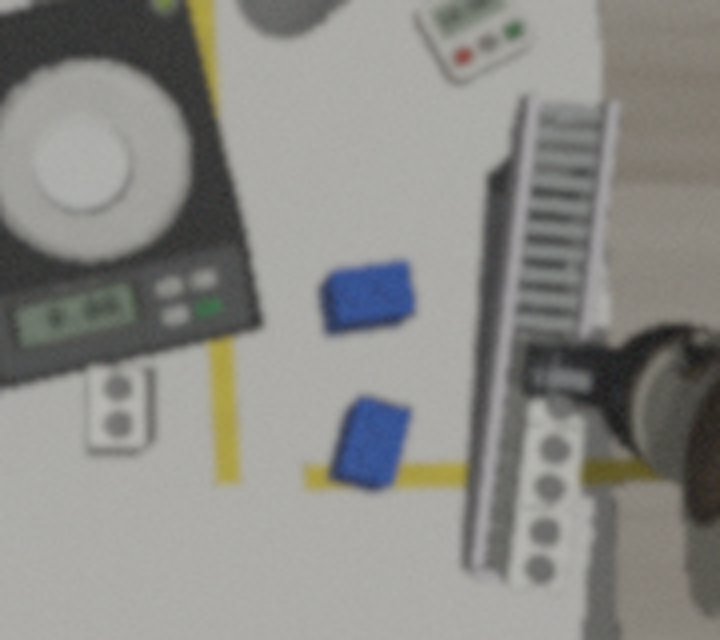

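Emit:
{"fn": "move_arm", "kwargs": {"jaw": [0.4,0.4,0.4,0.4,0.4,0.4,0.4,0.4], "travel": [[0,0.13,-0.02],[0,0.26,-0.05],[0,0.39,-0.08],[0,0.52,-0.11],[-0.01,0.65,-0.13],[-0.025,0.789,-0.162],[-0.025,0.789,-0.162],[-0.025,0.789,-0.162]], "turn": [[-0.005,0.014,0],[-0.01,0.028,0],[-0.014,0.042,0],[-0.018,0.056,0],[-0.022,0.07,0],[-0.0268,0.0833,0.0035],[-0.0268,0.0833,0.0035],[-0.0268,0.0833,0.0035]]}}

```text
time: 31.0
ee_pos: [480.0, 10.6, 389.0]
ee_rot: [-2.989, 1.569, -2.988]
wrist_force: [0.5, -0.7, 0.4]
grip_width: 60.0
```

```bash
python3 - <<'E'
from h import *
did([-.025,.789,-.162],[-.0268,.0833,.0035]); check()
plan([536.3,119.1,330],toolR(np.radians(91.4)))
P=np.load('topP.npy'); print('balance z',np.median(P[190:205,296:345,2]),np.median(P[150:170,305:318,2]), P[213:219,281:287,2].max())
E
```

```text
t 31.0 pos [480.   10.6 389. ] cmd [480.   10.1 389.9] rot err [-0.0017  0.0012 -0.0001] F [ 0.5 -0.7  0.4] w 60.0 q [ 0.09  0.19 -0.19  1.99  0.04  0.97  1.45]
travel [0.3, 0.545, 0.282] turn [-0.0078, -0.0, 0.0] min rows 2.7
balance z 44.17767141205263 97.99007182561468 1448.207124196813
```

Emit:
{"fn": "move_arm", "kwargs": {"jaw": [0.4,0.4,0.4,0.4,0.4,0.4,0.4], "travel": [[0.05,0.11,0.05],[0.11,0.22,0.11],[0.17,0.33,0.17],[0.23,0.44,0.23],[0.3,0.545,0.282],[0.3,0.545,0.282],[0.3,0.545,0.282]], "turn": [[-0.001,0,0],[-0.003,0,0],[-0.005,0,0],[-0.006,0,0],[-0.0078,0,0],[-0.0078,0,0],[-0.0078,0,0]]}}

```text
time: 31.7
ee_pos: [536.4, 118.1, 328.9]
ee_rot: [-2.659, 1.569, -2.636]
wrist_force: [-0.7, -0.0, 0.6]
grip_width: 59.9
```

```bash
python3 - <<'E'
from h import *
np.set_printoptions(precision=1,suppress=True)
did([.3,.545,.282],[-.0078,0,0]); check()
for n in('side','top'):
    p,d=r.capture(n)
    cv2.imwrite(f"pics/{n}17.png",p[:,:,::-1])
s,t=cv2.imread('pics/side17.png'),cv2.imread('pics/top17.png')
crop(s,220,120,360,240,5,'pics/side17c.png')
S=refine(s,[(289.6,194),(297.4,194)],3);print(S,onplane('side',S,71))
E
```

```text
t 31.7 pos [536.4 118.1 328.9] cmd [536.4 119.1 329.9] rot err [ 0.  0. -0.] F [-0.7 -0.   0.6] w 59.9 q [-0.1  0.4 -0.2  1.9  0.1  0.9  1.2]
[[285.4 196.3]
 [299.6 193.3]] [[561.7 131.3  71. ]
 [517.2 115.7  71. ]]
```

View pics/side17c.png

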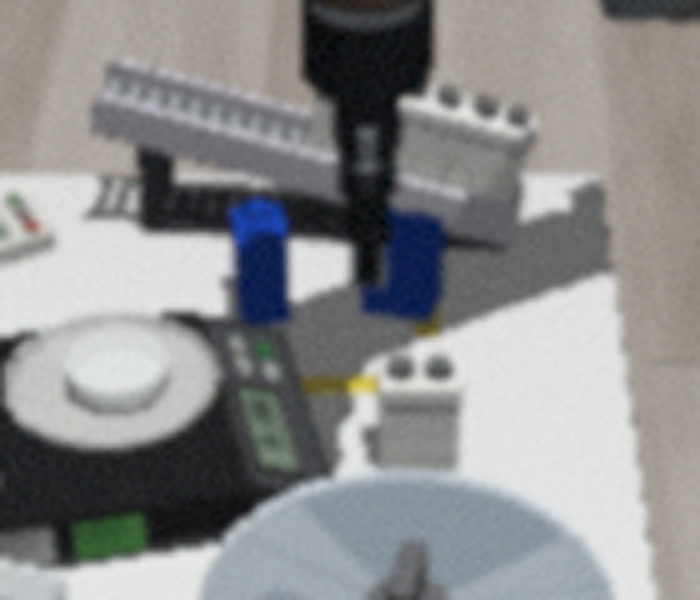

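```bash
python3 - <<'E'
from h import *
np.set_printoptions(precision=1,suppress=True)
s,t=cv2.imread('pics/side17.png'),cv2.imread('pics/top17.png')
S=refine(s,[(300,193.4),(307.8,193.6)],3);print(S,onplane('side',S,71))
crop(t,270,180,400,290,5,'pics/top17c.png')
E
```

```text
[[299.6 193.3]
 [307.3 193.5]] [[517.2 115.7  71. ]
 [493.1 116.4  71. ]]
```

View pics/top17c.png

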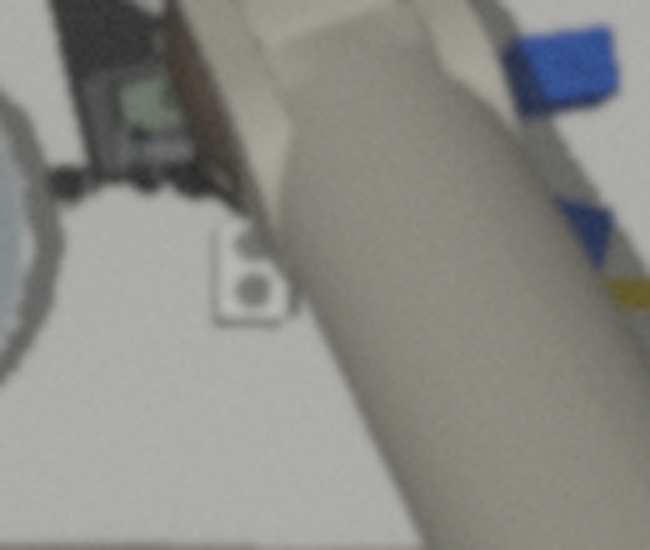

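```bash
python3 - <<'E'
from h import *
np.set_printoptions(precision=1,suppress=True)
t=cv2.imread('pics/top17.png');T=refine(t,[(320.6,238.2)],3.5)
print(T,onplane('top',T,74), tri(T,[[307.3,193.5]]))
plan([505.2,115.2,300],toolR(np.radians(90)))
E
```

```text
[[320.3 237.5]] [[492.7 116.4  74. ]] [[493.  116.2  70.9   0.1]]
travel [0.15, -0.016, -0.156] turn [0.0078, -0.0, 0.0] min rows 0.9
```

Emit:
{"fn": "move_arm", "kwargs": {"jaw": [0.4,0.4,0.4,0.4,0.4], "travel": [[0.05,-0.01,-0.08],[0.1,-0.013,-0.156],[0.15,-0.013,-0.156],[0.15,-0.013,-0.156],[0.15,-0.013,-0.156]], "turn": [[0.004,0,0],[0.0078,0,0],[0.0078,0,0],[0.0078,0,0],[0.0078,0,0]]}}

```text
time: 32.3
ee_pos: [506.1, 115.2, 300.4]
ee_rot: [-0.114, 1.57, -0.115]
wrist_force: [0.7, -0.0, 0.3]
grip_width: 59.6
```

```bash
python3 - <<'E'
from h import *
np.set_printoptions(precision=1,suppress=True)
did([.15,-.013,-.156],[.0078,0,0]); check()
p,d=r.capture('side')
cv2.imwrite(f"pics/side18.png",p[:,:,::-1])
s=cv2.imread('pics/side18.png')
S=refine(s,[(299.6,193.4),(307.3,193.6)],3);print(S,onplane('side',S,71))
crop(s,240,120,370,240,5,'pics/side18c.png')
plan([505.1,115.9,212],toolR(np.radians(90)))
E
```

```text
t 32.3 pos [506.1 115.2 300.4] cmd [505.3 115.7 299.9] rot err [ 0. -0.  0.] F [ 0.7 -0.   0.3] w 59.6 q [-0.1  0.4 -0.2  2.   0.1  0.8  1.2]
[[299.2 193. ]
 [307.2 193.3]] [[518.6 113.9  71. ]
 [493.3 115.3  71. ]]
travel [0.44, 0.001, -0.001] turn [0.0, -0.0, 0.0] min rows 1.8
```

View pics/side18c.png

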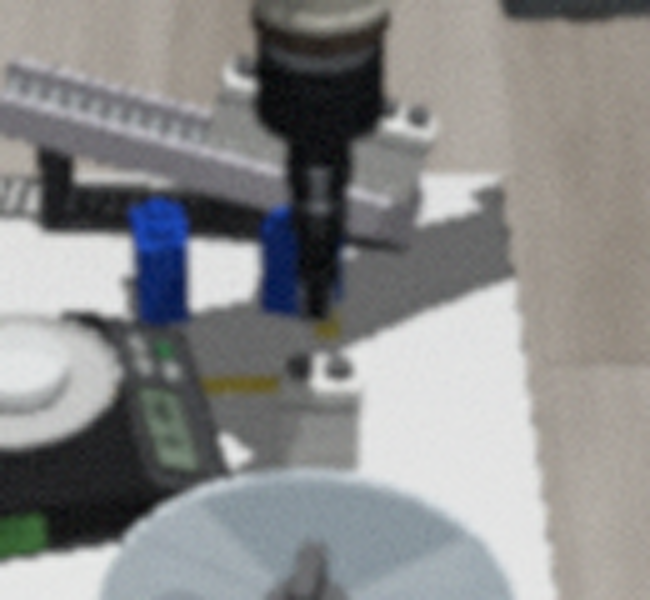

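Kit still there (cap pixels ~(300,193), (307,193)), knocked earlier about 31 mm toward the robot. Descend and grip.

Emit:
{"fn": "move_arm", "kwargs": {"jaw": [0.4,0.4,0.4,0.4,0.4,0.4,-1,-1,-1,-1,-1,-1,-1,-1], "travel": [[0.1,0,0],[0.2,0,0],[0.3,0,0],[0.39,0,0],[0.44,0,0],[0.44,0,0],[0.44,0,0],[0.44,0,0],[0.44,0,0],[0.44,0,0],[0.44,0,0],[0.44,0,0],[0.44,0,0],[0.44,0,0]], "turn": [[0,0,0],[0,0,0],[0,0,0],[0,0,0],[0,0,0],[0,0,0],[0,0,0],[0,0,0],[0,0,0],[0,0,0],[0,0,0],[0,0,0],[0,0,0],[0,0,0]], "newtons": 35}}

```text
time: 33.75
ee_pos: [505.9, 115.9, 212.9]
ee_rot: [0.17, 1.569, 0.17]
wrist_force: [-0.0, 1.3, 6.9]
grip_width: 35.5
```

Emit:
{"fn": "move_arm", "kwargs": {"jaw": [-1,-1,-1,-1,-1,-1,-1,-1], "travel": [[-0.05,0,0],[-0.18,0,0],[-0.34,0,0],[-0.5,0,0],[-0.66,0,0],[-0.8,0,0],[-0.9,0,0],[-0.9,0,0]], "turn": [[0,0,0],[0,0,0],[0,0,0],[0,0,0],[0,0,0],[0,0,0],[0,0,0],[0,0,0]]}}

```text
time: 34.55
ee_pos: [505.9, 115.9, 395.2]
ee_rot: [0.16, 1.565, 0.16]
wrist_force: [-0.0, -0.6, -1.0]
grip_width: 35.6
```

```bash
python3 - <<'E'
from h import *
np.set_printoptions(precision=1,suppress=True)
did([.44,0,0],[0,0,0]);did([-.9,0,0],[0,0,0]); check()
p,d=r.capture('side')
cv2.imwrite(f"pics/side19.png",p[:,:,::-1])
s=cv2.imread('pics/side19.png')
crop(s,240,60,370,240,4,'pics/side19c.png')
plan([505.1,-40,400],toolR(np.radians(88)))
E
```

```text
t 34.55 pos [505.9 115.9 395.2] cmd [505.3 115.7 391.9] rot err [ 0. -0.  0.] F [-0.  -0.6 -1. ] w 35.6 q [-0.1  0.3 -0.2  1.9  0.1  1.   1.2]
travel [-0.04, -0.779, -0.001] turn [0.0111, -0.0, 0.0] min rows 3.1
```

View pics/side19c.png

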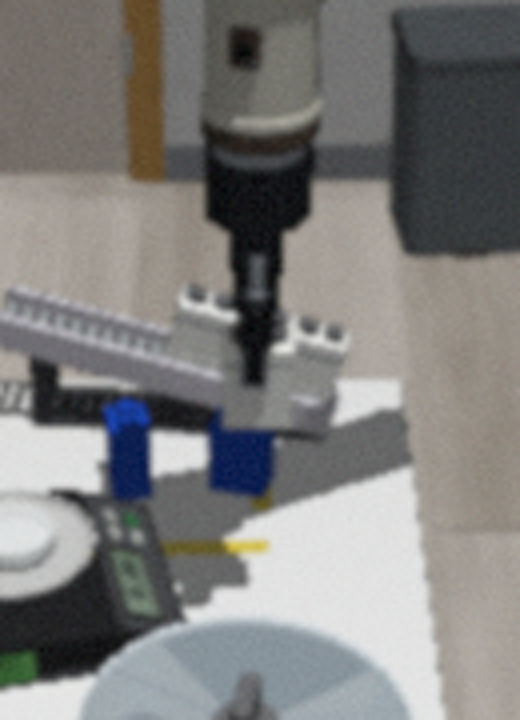

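Emit:
{"fn": "move_arm", "kwargs": {"jaw": [-1,-1,-1,-1,-1,-1,-1,-1], "travel": [[-0.01,-0.1,0],[-0.02,-0.24,0],[-0.03,-0.38,0],[-0.04,-0.52,0],[-0.04,-0.66,0],[-0.04,-0.779,0],[-0.04,-0.779,0],[-0.04,-0.779,0]], "turn": [[0,0,0],[0.002,0,0],[0.004,0,0],[0.007,0,0],[0.009,0,0],[0.0111,0,0],[0.0111,0,0],[0.0111,0,0]]}}

```text
time: 35.4
ee_pos: [504.6, -40.4, 398.4]
ee_rot: [3.057, 1.568, 3.021]
wrist_force: [-0.1, 0.9, -2.1]
grip_width: 35.5
```

```bash
python3 - <<'E'
from h import *
np.set_printoptions(precision=1,suppress=True)
did([-.04,-.779,0],[.0111,0,0]); check()
p,R=lane_tcp(207,57,90); plan(p+[-.08,-1,0],R)
E
```

```text
t 35.4 pos [504.6 -40.4 398.4] cmd [505.3 -40.1 399.9] rot err [0. 0. 0.] F [-0.1  0.9 -2.1] w 35.5 q [ 0.1  0.2 -0.1  1.9  0.   1.   1.5]
travel [0.153, -0.565, 0.29] turn [0.0157, -0.0834, -0.002] min rows 2.6
```

Emit:
{"fn": "move_arm", "kwargs": {"jaw": [-1,-1,-1,-1,-1,-1,-1,-1], "travel": [[0.01,-0.1,0.05],[0.03,-0.22,0.11],[0.06,-0.34,0.17],[0.1,-0.46,0.23],[0.153,-0.565,0.29],[0.153,-0.565,0.29],[0.153,-0.565,0.29],[0.153,-0.565,0.29]], "turn": [[0.003,-0.016,0],[0.006,-0.033,0],[0.009,-0.05,0],[0.012,-0.067,0],[0.0157,-0.0834,-0.002],[0.0157,-0.0834,-0.002],[0.0157,-0.0834,-0.002],[0.0157,-0.0834,-0.002]]}}

```text
time: 36.2
ee_pos: [559.3, -153.0, 368.9]
ee_rot: [0.005, 1.31, -0.077]
wrist_force: [-0.8, -0.3, -2.1]
grip_width: 35.6
```

```bash
python3 - <<'E'
from h import *
np.set_printoptions(precision=1,suppress=True)
did([.153,-.565,.29],[.0157,-.0834,-.002]); check()
for n in('side','top'):
    p,d=r.capture(n)
    cv2.imwrite(f"pics/{n}20.png",p[:,:,::-1])
crop(cv2.imread('pics/side20.png'),220,60,360,190,5,'pics/side20c.png')
p,R=lane_tcp(207,57,2); plan(p+[-.08,-1,0],R)
E
```

```text
t 36.2 pos [ 559.3 -153.   368.9] cmd [ 559.3 -155.   369.3] rot err [-0.  0.  0.] F [-0.8 -0.3 -2.1] w 35.6 q [ 0.3  0.3 -0.1  1.9 -0.   0.7  1.7]
travel [0.44, 0.0, -0.0] turn [0.0, 0.0, -0.0] min rows 1.8
```

View pics/side20c.png

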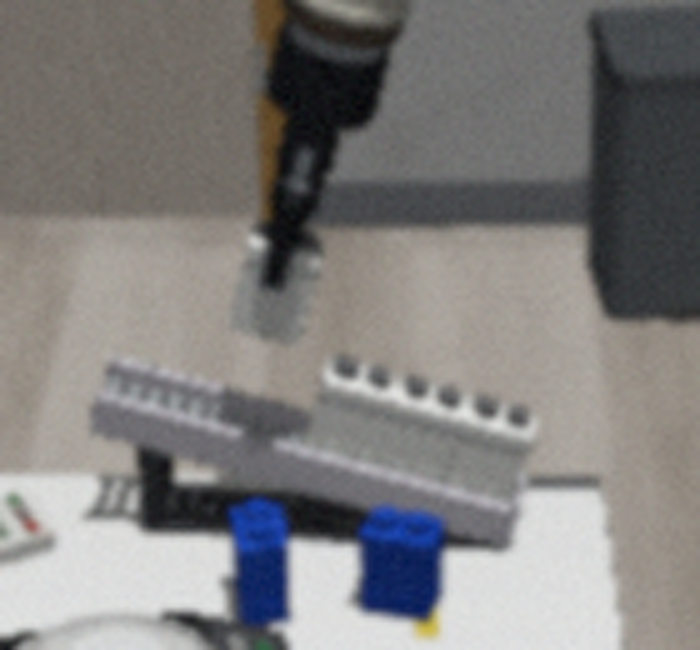

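Emit:
{"fn": "move_arm", "kwargs": {"jaw": [-1,-1,-1,-1,-1,-1,-1,-1,-1], "travel": [[0.06,0,0],[0.14,0,0],[0.22,0,0],[0.29,0,0],[0.35,0,0],[0.4,0,0],[0.43,0,0],[0.44,0,0],[0.44,0,0]], "turn": [[0,0,0],[0,0,0],[0,0,0],[0,0,0],[0,0,0],[0,0,0],[0,0,0],[0,0,0],[0,0,0]]}}

```text
time: 37.2
ee_pos: [582.2, -157.0, 284.5]
ee_rot: [-0.0, 1.308, -0.085]
wrist_force: [0.2, -0.5, -1.3]
grip_width: 35.6
```

```bash
python3 - <<'E'
from h import *
did([.44,0,0],[0,0,0]); check()
p,d=r.capture('side')
cv2.imwrite(f"pics/side21.png",p[:,:,::-1])
crop(cv2.imread('pics/side21.png'),230,90,350,190,6,'pics/side21c.png')
E
```

```text
t 37.2 pos [ 582.2 -157.   284.5] cmd [ 582.  -156.9  284.4] rot err [-0.     -0.0004 -0.0001] F [ 0.2 -0.5 -1.3] w 35.6 q [ 0.3   0.46 -0.08  1.9  -0.    0.52  1.71]
```

View pics/side21c.png

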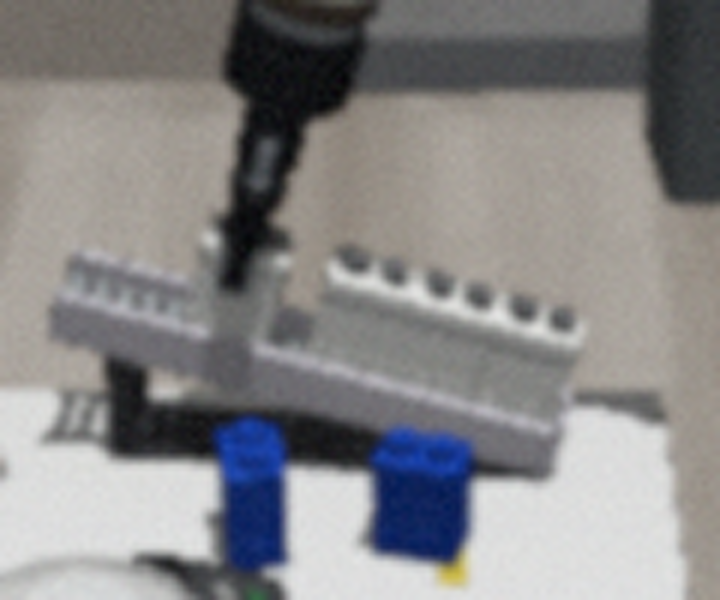

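Emit:
{"fn": "move_arm", "kwargs": {"jaw": [-1,-1,-1], "travel": [[0.007,0,0],[0.012,0,0],[0.012,0,0]], "turn": [[0,0,0],[0,0,0],[0,0,0]]}}

```text
time: 37.55
ee_pos: [583.2, -157.2, 284.0]
ee_rot: [-0.002, 1.306, -0.087]
wrist_force: [-3.5, 1.4, 7.8]
grip_width: 35.2
```

Emit:
{"fn": "move_arm", "kwargs": {"jaw": [0.3,0.3,0.3,0.3,0.3,0.3,0.3,0.3,0.3,0.3,0.3,0.3,0.3], "travel": [[-0.003,0,0],[-0.003,0,0],[-0.003,0,0],[-0.003,0,0],[-0.003,0,0],[-0.1,0,0],[-0.25,0,0],[-0.4,0,0],[-0.55,0,0],[-0.65,0,0],[-0.65,0,0],[-0.65,0,0],[-0.65,0,0]], "turn": [[0,0,0],[0,0,0],[0,0,0],[0,0,0],[0,0,0],[0,0,0],[0,0,0],[0,0,0],[0,0,0],[0,0,0],[0,0,0],[0,0,0],[0,0,0]]}}

```text
time: 38.85
ee_pos: [548.7, -154.0, 406.1]
ee_rot: [0.002, 1.311, -0.082]
wrist_force: [-0.4, 0.4, -1.1]
grip_width: 55.2
```

```bash
python3 - <<'E'
from h import *
did([.012,0,0],[0,0,0]);did([-.65,0,0],[0,0,0]); check()
plan([420,-20,420],toolR(np.radians(85)))
E
```

```text
t 38.85 pos [ 548.7 -154.   406.1] cmd [ 549.1 -154.2  407.6] rot err [0.0001 0.0023 0.0005] F [-0.4  0.4 -1.1] w 55.2 q [ 0.32  0.25 -0.09  1.88 -0.02  0.75  1.73]
travel [-0.241, 0.614, -0.66] turn [0.0009, 0.0834, -0.0001] min rows 3.7
```

Retreat clear of the work for a last look.

Emit:
{"fn": "move_arm", "kwargs": {"jaw": [0.3,0.3,0.3,0.3,0.3,0.3,0.3,0.3,0.3,0.3], "travel": [[-0.04,0.1,-0.11],[-0.08,0.2,-0.22],[-0.12,0.3,-0.33],[-0.16,0.4,-0.44],[-0.2,0.5,-0.55],[-0.241,0.614,-0.66],[-0.241,0.614,-0.66],[-0.241,0.614,-0.66],[-0.241,0.614,-0.66],[-0.241,0.614,-0.66]], "turn": [[0,0.014,0],[0,0.028,0],[0,0.042,0],[0,0.056,0],[0,0.07,0],[0.0009,0.0834,0],[0.0009,0.0834,0],[0.0009,0.0834,0],[0.0009,0.0834,0],[0.0009,0.0834,0]]}}

```text
time: 39.85
ee_pos: [420.3, -20.8, 419.5]
ee_rot: [2.528, 1.57, 2.44]
wrist_force: [0.4, 0.4, 0.1]
grip_width: 55.5
```

```bash
python3 - <<'E'
from h import *
np.set_printoptions(precision=1,suppress=True)
did([-.241,.614,-.66],[.0009,.0834,0]); check()
for n in('side','top'):
    p,d=r.capture(n)
    cv2.imwrite(f"pics/{n}22.png",p[:,:,::-1]); np.save(n+'22.npy',d)
s,t=cv2.imread('pics/side22.png'),cv2.imread('pics/top22.png')
crop(s,200,90,370,310,3,'pics/side22c.png');crop(t,170,110,450,300,2.8,'pics/top22c.png')
# cover angle + kit in carousel
P=cloud('top',np.load('top22.npy'));z=P[...,2]
bar=(z>105)&(z<130)&(np.hypot(P[...,0]-511,P[...,1]-348)<35)
v,u=np.where(bar);B=onplane('top',np.c_[u,v],118)[:,:2];mu=B.mean(0);w,V=np.linalg.eigh(np.cov((B-mu).T))
print('bar',mu,np.degrees(np.arctan2(*V[::-1,1])))
E
```

```text
t 39.85 pos [420.3 -20.8 419.5] cmd [420. -20. 420.] rot err [0. 0. 0.] F [0.4 0.4 0.1] w 55.5 q [ 0.2  0.  -0.2  2.1  0.   1.   1.5]
bar [511.2 348.3] 78.88551261496052
```

View pics/side22c.png

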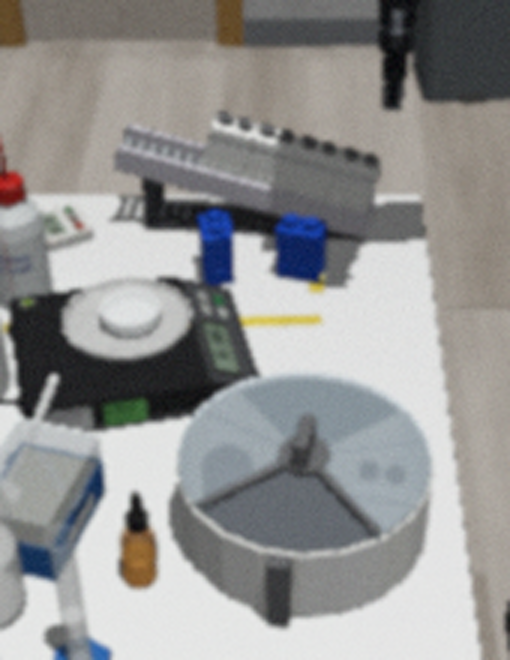

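View pics/top22c.png

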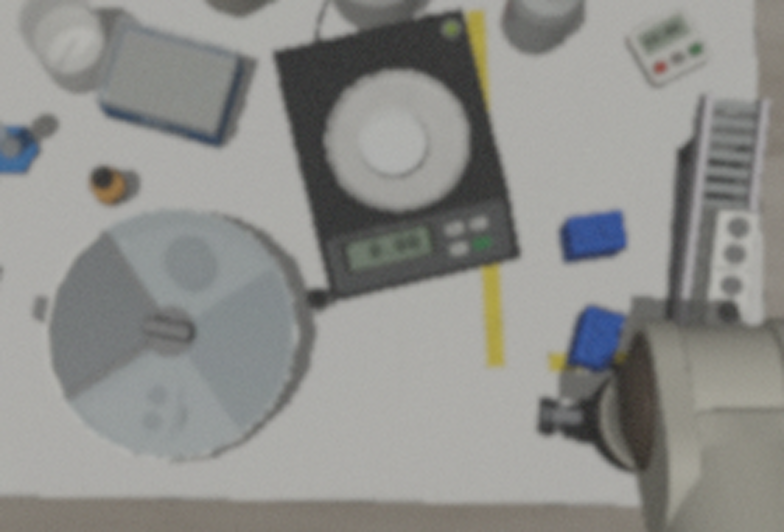

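```bash
python3 - <<'E'
from h import *
np.set_printoptions(precision=1,suppress=True)
s,t=cv2.imread('pics/side22.png'),cv2.imread('pics/top22.png')
T=refine(t,[(226,250.3),(224,260.3)],3.5);X=onplane('top',T,80);print('kit in carousel',X.mean(0))
T=refine(t,[(433.6,191.4),(432.3,200.7),(431,211.8)],3.5)
S=refine(s,[(200+222/3,90+118/3),(200+243/3,90+124/3),(200+266/3,90+130/3)],3)
X=tri(T,S);print(X)
ex=np.array([np.cos(LAZ),np.sin(LAZ)]);ey=np.array([-ex[1],ex[0]])
m=X[:2,:2].mean(0)-LF[:2]; print('last kit origin in lane x,y',m@ex+72*np.sin(TIL),m@ey+1)
m=X[2,:2]-LF[:2]; print('next kit (rear cap) x,y',m@ex+72*np.sin(TIL)-12.5*np.cos(TIL),m@ey+1)
r.sign_off()
E
```

```text
kit in carousel [442.8 361.   80. ]
[[ 605.6 -156.9  147.4    1.8]
 [ 582.8 -155.3  140.7    1.2]
 [ 555.9 -153.7  132.5    1. ]]
last kit origin in lane x,y 175.3406454107482 1.8487795776803708
next kit (rear cap) x,y 124.88067927343774 1.000487898829444
the job is handed in; nothing more can be done
```

The job was finished and handed in at about 40 s of the 208 s allowed.

- **Carousel:** I turned the cover over the free compartment, stood the oldest kit upright on the pad and let go. I then turned the cover back to parked.
- **Lane:** Both new kits standing on the bench were loaded; there was no third. One of them had been knocked about 31 mm toward the robot before I reached it, so I measured it again before gripping.

What the last checks showed:
- **Cover:** the bar stands at 78.9° and the lug at about 79.5°, so it is well inside the tolerance.
- **Oldest kit:** it stands in the compartment about 1 mm from the pad's measured middle.
- **New kits:** they sit at lane x of about 125 and 175 mm, and 1 to 2 mm from the lane's middle.
- **Old kits left in the lane:** the pictures show all four kits in one closed row down to the stop. I did not measure the two old kits again after the last placing.
- **Bystanders:** they look unmoved in the pictures; I did not measure them. The stopwatch is outside the last crops I viewed, and earlier full pictures showed it in place.

One disagreement: the midline measured from the rails lay 1 mm from the line I had fitted to the kits, so I corrected both placings by that amount.

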